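Pack the cover-slip culture kit into its carry tray

ROBOT

A 6-joint arm with a two-finger parallel gripper is mounted at the origin on the work surface; the furniture and walls round the work are solid. World frame = base frame: x ahead of the robot, y to its left, z up, the work surface at z = 0. Lengths are in mm, angles in rad, forces in N, time in s.
With the tool pointing down it reaches from about 250 to 800 mm from the base axis. Payload 8.5 kg.
Tool frame: the origin (TCP) lies midway between the tips of the shut fingers; the grasp point (between the pads) lies 19 mm behind it; z points along the fingers, y is the line along which they close (so a half turn about z gives the same grasp; the last joint's range is limited). The gripper opens to 85 mm and grips with 20 to 120 N. Pads are 22 mm wide; open, the fingers measure 114 mm over their backs; the gripper's body (76 mm by 85 mm) begins 54 mm behind the grasp point. The pads swing forward as they close: fully open they stand 13 mm farther back than shut.
Start: joints at [-1.254, 0.238, -0.013, 1.319, 0, 1.571], TCP at [163.536, -498.833, 231.276] pointing down, gripper open.
Joint ranges: [-2.66, 2.66], [-1.03, 1.9], [-1.14, 1.46], [-1.82, 2.27], [-1.45, 1.34], [-3.14, 3.14]. Speed limits (rad/s): [2.22, 2.22, 2.79, 3.14, 3.14, 3.14].

INTERFACE

Orientations are given as a unit quaternion [x, y, z, w].
In Python, from cell import ctrl, grab_frame, calibration gives the robot as it stands. The module is installed in compiled form; this text tells all that it offers.
- The arm moves only by the tool move_arm, never from a script. Its argument "motion" is a list of rows, each a list of 5 numbers: the opening, from -1 (shut) to 1 (fully open), then the shift along the tool's x, y, z in units of 30 mm (1.0 is 30 mm), then the turn about the tool's z in units of 5 degrees (1.0 is 5 degrees). A call has 1 to 5 rows; each row shifts and turns the commanded pose from where the row before left it, along the tool's axes as they then stand; what a row does not reach is not made up. A row lasts 1/10 s, in which the tool goes at most 50 mm and 8.59 degrees, less where a joint would pass 70% of its speed; a pose out of reach is approached as far as the arm can. A call is refused whole if a number of a shift passes 1 or a number of a turn 1, either way. A call with a gripper value outside its range is refused whole. The fingers move at their own pace and stop on an object; "newtons" is the grip in N (left out, the last holds). Time passes only in rows, so rows that do not move let the fingers close. It gives the time, the measured TCP pose, the force, the opening and the grip force at its end, in the units of the state.
- ctrl.get_obs(): the state, without advancing time (a new reading comes with each control period).
- grab_frame(name): name is "scene" or "top" or "wrist"; returns the picture (384x512x3 uint8, red, green, blue); there is no depth.
- calibration(name): a dict with "fovy" (degrees; the focal length in pixels is half the picture's height over the tangent of half this angle, whatever the lens; pixels are square), "cx", "cy" (the principal point, pixels), "k1" (the pictures are not rectified: a ray, as slopes to the right and down, at radius r is drawn at 1 + k1 r^2 times it, then the intrinsics apply), "R" (3x3) and "t" (3): a world point X has camera coordinates R X + t. Camera axes: x right, y down, z forward; pixel columns grow to the right and rows downward; lengths in mm; the calibration is good to about 2 mm. A picture is of the moment at which its call begins: read the wrist's pose just before it. calibration takes no time and is no camera call; for the wrist camera it gives the pose at the moment of the call.
- ctrl.finish_job(): hands the job in; it is judged then, once.
The state is a dict: "time_s": time; "joint_pos": joint angles; "qvel": joint speeds; "effort": joint torques, N m; "tcp_pos": TCP position; "eef_rot": TCP orientation; "wrist_force": force on the tool from outside, world axes, zero at the start; "wrist_torque": the same for the moment, N m; "grip_width": opening from 0.0 (shut) to 1.0 (fully open); "finger_force": force on a finger pad.
Only numpy, scipy, OpenCV 4.12 (cv2) and the standard library are available. Lean on these libraries where they do the work, as an engineer would, in place of code of your own. Each camera call takes 0.05 s, during which the arm holds its last target. There are 200 camera calls.

TASK

Pack the carry tray for seeding cells on cover slips: stand the small bottle and the thick tube in the cups that fit them, lay the small dish flat between the four pegs, and lay the cover-slip box flat in the oblong nest, each fully down in its own place. Keep the bottle, the tube and the dish upright all the way, and leave the large bottle and the large dish where they are.

Things in the scene. Friction and masses are not known exactly. Their poses are not given: they have to be found in the camera images.
- bottle_cup: Wide round cup for the small bottle: fixed grey insert 78 mm square, with a white ring of inner diameter 70 mm, wall 3 mm, rim 30 mm up; inner floor 4 mm up. Origin at the centre of its underside, z up, x and y along its edges. The four inserts lie 2 by 2 in any order, 80 mm apart, in a fixed aluminium tray 168 mm square on feet, its rim 28 mm above the bench.
- tube_cup: Narrow round cup for the tube: fixed grey insert 78 mm square in the tray, with a white ring of inner diameter 50 mm, wall 3 mm, rim 36 mm up; inner floor 4 mm up. Origin at the centre of its underside, z up, x and y along its edges. Carton boxes 85 mm high flank the tray left and right; a window sill 0.2 m high begins 0.63 m ahead of the robot.
- dish_nest: Nest with four round pegs for the small dish: fixed grey insert 78 mm square in the tray; the white pegs (10 mm diameter, centres at x, y = +-33 mm) end 15 mm up. The dish lies flat between them on the floor, 4 mm up; fingers pass between the pegs along x or y (gaps 56 mm). Origin at the centre of its underside, z up, x and y along its edges.
- box_nest: Oblong nest for the cover-slip box: fixed grey insert 78 mm square in the tray, with four white corner brackets, 14 mm high, round 49 mm (x) by 71 mm (y). The box lies on the floor, 4 mm up, its long side along y; the long sides are open between the brackets (37 mm), so fingers may close along x. Origin at the centre of its underside, z up, x and y along its edges.
- small_bottle: To be packed: the small screw-cap bottle, upright, 52 mm diameter, 108 mm high, white cap; its straight body can be gripped 40 to 80 mm above the foot. About 0.12 kg. Origin at the centre of its underside, z up.
- tube: To be packed: the thick screw-cap tube standing upright on its skirt, 33 mm diameter over the cap (gripped width 28 to 34 mm), 116 mm high. About 0.045 kg. Free on the bench; the thin tubes in the orange rack are not meant. Origin at the centre of its underside, z up.
- small_dish: To be packed: the small closed round culture dish lying flat, 60 mm diameter, 14 mm high; grip it across its rim. 16 g. Origin at the centre of its underside, z up.
- slip_case: To be packed: the small white cover-slip box lying flat, lid on top (shut, does not open), 33 mm along x, 55 mm along y, 26 mm high; grip it across x. About 0.07 kg. Origin at the centre of its underside, z up.
- large_bottle: Look-alike, to be left alone: the large screw-cap bottle, 68 mm diameter, 150 mm high, behind the left carton box. Origin at the centre of its underside, z up.
- large_dish: Look-alike, to be left alone: the large closed round culture dish, 92 mm diameter, 16 mm high, lying flat. Origin at the centre of its underside, z up.

How it is judged (in metres and radians):
At the end, for the whole second after the job is handed in: Bottle and tube within 12 mm of their cups' axes, dish within 13 and box within 14 mm of their nests' centres (box aligned within 0.35 rad), each under 8 mm above its insert's underside, level within 0.08 rad and at rest; large bottle and large dish within 20 mm of their starts (horizontal distance between small_bottle and bottle_cup below 0.012 m and z of small_bottle in the frame of bottle_cup below 0.008 m and angle between each of small_bottle, tube, small_dish, slip_case's own z axis and vertical below 0.08 rad and linear speed of each of small_bottle, tube, small_dish, slip_case below 0.02 m/s and angular speed of each of small_bottle, tube, small_dish, slip_case below 1 rad/s and horizontal distance between tube and tube_cup below 0.012 m and z of tube in the frame of tube_cup below 0.008 m and horizontal distance between small_dish and dish_nest below 0.013 m and z of small_dish in the frame of dish_nest below 0.008 m and horizontal distance between slip_case and box_nest below 0.014 m and z of slip_case in the frame of box_nest below 0.008 m and angle between the y axis of slip_case and the y axis of box_nest, either way round below 0.35 rad and distance of each of large_bottle, large_dish from where it was at the start of the episode below 0.02 m); the robot touches nothing.
It fails at once if the small bottle is tipped by more than 0.5 rad (angle between small_bottle's own z axis and vertical above 0.5 rad).
It fails at once if the tube is tipped by more than 0.5 rad (angle between tube's own z axis and vertical above 0.5 rad).
It fails at once if the small dish is tipped by more than 0.5 rad (angle between small_dish's own z axis and vertical above 0.5 rad).
It fails at once if the large bottle is moved by more than 20 mm (distance of large_bottle from where it was at the start of the episode above 0.02 m).
It fails at once if the large dish is moved by more than 20 mm (distance of large_dish from where it was at the start of the episode above 0.02 m).
It also fails if it takes over 141 s, if anything falls off the work surface, if the arm or the gripper's body presses on something with over 40 N, if the wrist force passes 120 N, or if a joint passes its speed limit or range.

## Working session

There is one attempt and no reset: what is moved stays moved. The work goes in short steps, Python scripts to look and compute and a tool call to move; the robot and the scene stay as the last step left them, time stands still between calls to the robot, and variables do not carry over. Pictures are saved under pics/ and viewed, at most 14 in all, crops included, and the job is handed in when it is done.

Besides the shell and the picture viewer there is one more tool, called after ">>>" by a JSON object that holds its "op" and its "data", one argument or row to a line. move_arm: Moves the arm, as the interface text tells. Its arguments: {"type":"object","properties":{"motion":{"type":"array"},"newtons":{"type":"number"}},"required":["motion"]}

```bash
mkdir -p pics; cat > h.py <<'E'
import numpy as np, cv2
from cell import ctrl, grab_frame, calibration
def K(c,h=384):
    f=h/2/np.tan(np.radians(c["fovy"])/2); return f
def pix2w(c,u,v,z):
    f=K(c); d=np.array([(u-c["cx"])/f,(v-c["cy"])/f]); s=d.copy()
    for _ in range(30): s=d/(1+c["k1"]*(s@s))
    R=np.array(c["R"]);t=np.array(c["t"]); o=-R.T@t; r=R.T@np.array([s[0],s[1],1])
    return o+r*(z-o[2])/r[2]
def w2pix(c,X):
    p=np.array(c["R"])@np.array(X,float)+np.array(c["t"]); s=p[:2]/p[2]; s=s*(1+c["k1"]*(s@s))
    return s*K(c)+[c["cx"],c["cy"]]
def save(n,im): cv2.imwrite("pics/"+n,im[:,:,::-1])
E
python3 - <<'E'
from h import *
for n in("top","scene"):
    im=grab_frame(n); np.save(n+".npy",im); save(n+".png",cv2.resize(im,(800,600),interpolation=cv2.INTER_CUBIC))
    c=calibration(n); R=np.array(c["R"]); print(n,c["fovy"],c["k1"],-R.T@np.array(c["t"]),R[2])
print(ctrl.get_obs())
E
```

```text
top 42.325934514184944 0.0052410579309191685 [ 226.23018181   59.90220673 1584.11294043] [ 1.52704957e-01 -6.18090673e-05 -9.88271821e-01]
scene 45.60024700578835 -0.01764489301352702 [-76.94102883 877.08111468 900.25316222] [ 0.41795162 -0.62397958 -0.66027716]
{'time_s': 0.1, 'joint_pos': array([-1.25400342e+00,  2.38717874e-01, -1.41805658e-02,  1.31921624e+00,
       -2.05102831e-05,  1.57081980e+00]), 'qvel': array([ 0.00066818, -0.00159772,  0.00180193, -0.00093027, -0.00039938,
        0.00065609]), 'effort': array([ 1.08409648e-03, -5.39722037e+01,  3.46996915e+01,  1.34774332e-02,
        1.52961513e-05, -2.36996590e-05]), 'tcp_pos': array([ 163.42179401, -498.5098513 ,  230.7393187 ]), 'eef_rot': array([ 9.87483124e-01,  1.57723318e-01, -1.14109634e-04, -6.49306226e-04]), 'wrist_force': array([ 0.83863283, -0.25571043, -0.65262143]), 'wrist_torque': array([0.02270465, 0.00316677, 0.01775982]), 'finger_force': 0.0, 'grip_width': 1.0011590175177385}
```

View pics/top.png

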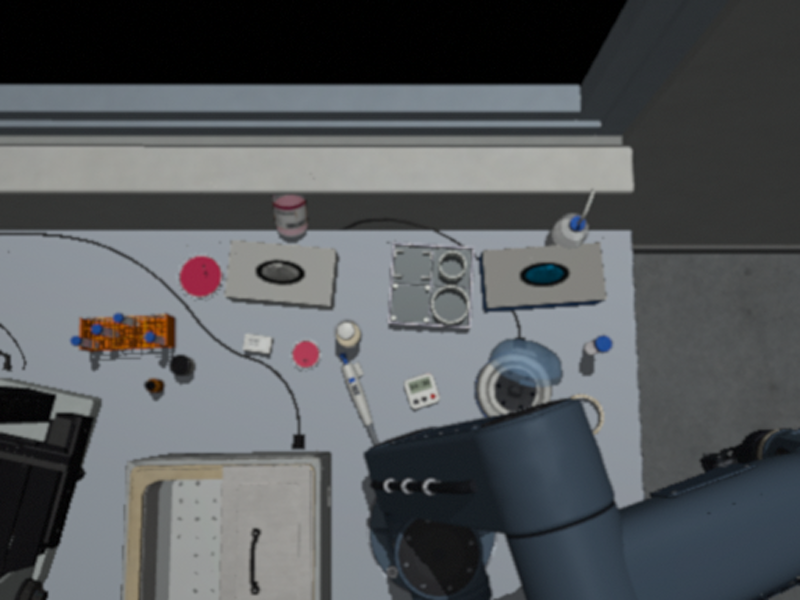

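View pics/scene.png

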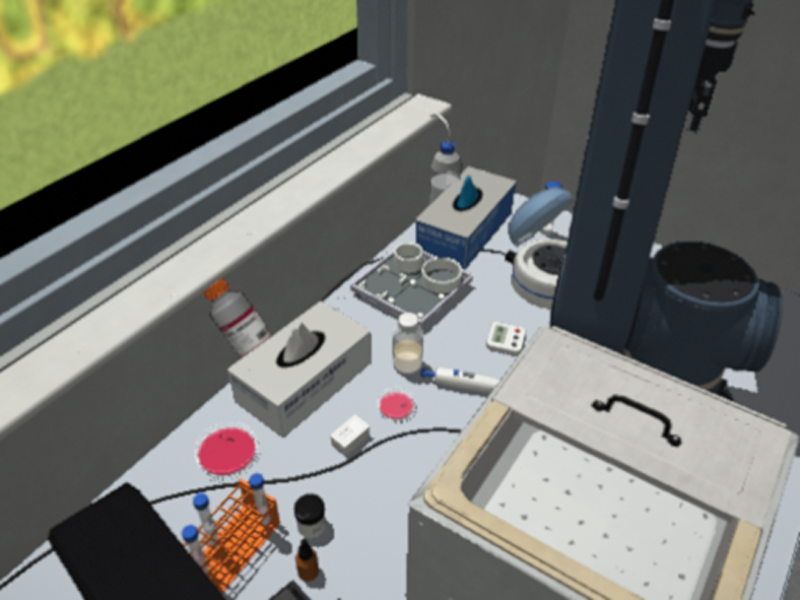

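The top view shows (800-px scale): the tray at (430,287) with rings on its right side, small bottle at (348,335), small dish at (306,354), slip box at (257,345) and tube at (600,345). The scene view agrees. I'll enlarge these areas.

```bash
python3 - <<'E'
from h import *
im=np.load("top.npy")
def crop(n,x0,y0,w,h,s):save(n,cv2.resize(im[y0:y0+h,x0:x0+w],(w*s,h*s),interpolation=cv2.INTER_CUBIC))
crop("c1.png",150,140,160,100,5)
crop("c2.png",300,140,100,110,5)
E
```

```text
(no output)
```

View pics/c1.png

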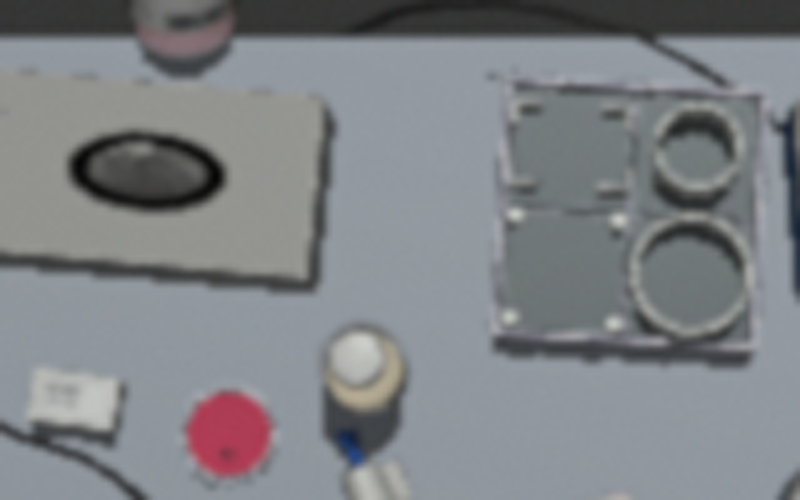

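View pics/c2.png

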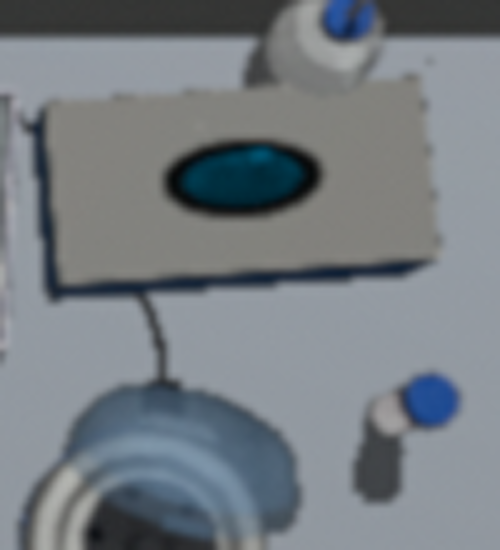

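Crop 1 (5x, offset 150,140): tube cup ring (696,151), bottle cup ring (690,275), pegs (515,214),(619,219),(510,316),(615,323), brackets round (568,150), bottle cap (356,358), dish (229,433), slip box (75,400). Crop 2 (offset 300,140): tube cap (430,401).

```bash
python3 - <<'E'
from h import *
c=calibration("top")
def P(n,o,u,v,z):print(n,pix2w(c,u/5+o[0]-.4,v/5+o[1]-.4,z).round(1))
a=(150,140);b=(300,140)
zi=10
P("tubecup",a,696,151,zi+36);P("botcup",a,690,275,zi+30)
for u,v in((515,214),(619,219),(510,316),(615,323)):P("peg",a,u,v,zi+15)
for u,v in((529,108),(613,112),(521,187),(608,190)):P("br",a,u,v,zi+14)
for u,v in((508,82),(762,95),(752,345),(497,336)):P("traycorner",a,u,v,28)
P("bottle",a,356,358,108);P("dish",a,229,433,14)
for u,v in((38,370),(124,380),(113,432),(29,420)):P("box",a,u,v,26)
P("tube",b,430,401,116)
for u,v in((325,98),(312,278)):P("carton L",a,u,v,85)
for u,v in((45,103),(58,283)):P("carton R",b,u,v,85)
P("pen",a,345,440,10)
P("largeb",a,183,15,150)
E
```

```text
tubecup [519.6 -40.7  46. ]
botcup [441.5 -36.6  40. ]
peg [482.7  73.6  25. ]
peg [479.5   7.4  25. ]
peg [417.2  76.7  25. ]
peg [412.8  10.2  25. ]
br [551.8  64.8  24. ]
br [549.2  10.9  24. ]
br [500.3  69.8  24. ]
br [498.4  14.3  24. ]
traycorner [568.   78.3  28. ]
traycorner [559.6 -84.5  28. ]
traycorner [398.6 -76.1  28. ]
traycorner [404.2  84.8  28. ]
bottle [381.7 167.8 108. ]
dish [343.9 254.4  14. ]
box [382.6 374.1  26. ]
box [376.3 319.8  26. ]
box [343.6 325.8  26. ]
box [351.1 378.8  26. ]
tube [ 355.7 -321.7  116. ]
carton L [545.3 190.5  85. ]
carton L [433.2 196.9  85. ]
carton R [542.4 -99.5  85. ]
carton R [ 430.3 -105.7   85. ]
pen [339.8 181.3  10. ]
largeb [581.6 269.8 150. ]
```

>>> {"op": "move_arm", "data": {
  "motion": [
    [1, 0, 0, 0, -1],
    [1, 0, 0, 0, -1],
    [1, 0, 0, 0, -1],
    [1, 0, 0, 0, -1],
    [1, 0, 0, 0, -1]
  ]
}}

```text
time_s: 0.6
tcp_pos: [163.5, -498.6, 230.9]
eef_rot: [0.929, 0.369, 0.0, -0.0]
wrist_force: [0.2, -0.2, -1.0]
grip_width: 0.994
finger_force: 0.0
```

>>> {"op": "move_arm", "data": {
  "motion": [
    [1, 0, 0, 0, -1],
    [1, 0, 0, 0, -1],
    [1, 0, 0, 0, -1],
    [1, 0, 0, 0, -1],
    [1, 0, 0, 0, -1]
  ]
}}

```text
time_s: 1.1
tcp_pos: [163.5, -498.6, 230.9]
eef_rot: [0.827, 0.562, 0.0, -0.0]
wrist_force: [-0.4, 1.1, 0.8]
grip_width: 1.0
finger_force: 0.0
```

>>> {"op": "move_arm", "data": {
  "motion": [
    [1, 0, 0, 0, -1],
    [1, 0, 0, 0, -1],
    [1, 0, 0, 0, -1],
    [1, 0, 0, 0, -0.8],
    [1, 0, 0, 0, 0]
  ]
}}

```text
time_s: 1.6
tcp_pos: [163.5, -498.6, 231.0]
eef_rot: [0.724, 0.69, 0.0, -0.0]
wrist_force: [0.1, -0.2, -0.3]
grip_width: 0.999
finger_force: 0.0
```

>>> {"op": "move_arm", "data": {
  "motion": [
    [1, 0.7, 1, 0, 0],
    [1, 0.7, 1, 0, 0],
    [1, 0.7, 1, 0, 0],
    [1, 0.7, 1, 0, 0],
    [1, 0.7, 1, 0, 0]
  ]
}}

```text
time_s: 2.1
tcp_pos: [319.6, -400.4, 231.2]
eef_rot: [0.725, 0.688, 0.0, -0.0]
wrist_force: [-0.1, -1.2, 0.4]
grip_width: 1.0
finger_force: 0.0
```

```bash
cat >> h.py <<'E'
from scipy.spatial.transform import Rotation as Ro
def st():
    o=ctrl.get_obs(); r=Ro.from_quat(o["eef_rot"]); M=r.as_matrix()
    yaw=np.degrees(np.arctan2(M[1,0],M[0,0]))
    print("t%.1f tcp %s yaw %.2f tilt %.3f j %s F %s grip %.3f ff %.1f"%(o["time_s"],o["tcp_pos"].round(1),yaw,np.degrees(np.arccos(-M[2,2])),o["joint_pos"].round(2),o["wrist_force"].round(1),o["grip_width"],o["finger_force"]))
    return o["tcp_pos"],M,yaw
def go(x,y,z=None,yaw=None):
    p,M,yw=st(); d=np.array([x,y,p[2] if z is None else z])-p
    print("shift units",(M.T@d/30).round(2),"turn units",None if yaw is None else round(-(yaw-yw)/5,2))
E
python3 - <<'E'
from h import *
p,M,y=st(); c=calibration("wrist"); R=np.array(c["R"]); o=-R.T@np.array(c["t"])
print("cam in tool",(M.T@(o-p)).round(1),(M.T@R.T).round(3),c["fovy"],c["k1"])
im=grab_frame("wrist"); save("w1.png",im); go(355.7,-321.7)
print(w2pix(c,[355.7,-321.7,116]))
E
```

```text
t2.1 tcp [ 319.6 -400.4  231.2] yaw 87.00 tilt 0.018 j [-0.9   0.22 -0.04  1.31  0.    0.73] F [-0.1 -1.2  0.4] grip 1.000 ff 0.0
cam in tool [  77.1    1.3 -143.3] [[-0.    -0.954 -0.301]
 [ 1.    -0.001  0.   ]
 [-0.001 -0.301  0.954]] 64.20228197423583 -0.009362563680448702
t2.1 tcp [ 323.2 -398.2  231.1] yaw 87.13 tilt 0.140 j [-0.89  0.22 -0.04  1.31  0.    0.73] F [ 2.5  1.9 -0.2] grip 1.000 ff 0.0
shift units [2.6  0.96 0.01] turn units None
[299.8537759   94.74302902]
```

View pics/w1.png

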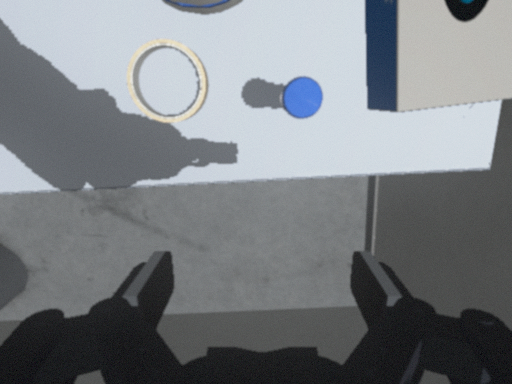

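The wrist view shows the tube's blue cap at (303,97), close to prediction; the bench edge is behind it.

```bash
python3 - <<'E'
from h import *
c=dict(calibration("wrist")); R=np.array(c["R"])
p,M,y=st()
im=grab_frame("wrist"); hsv=cv2.cvtColor(im,cv2.COLOR_RGB2HSV)
m=cv2.inRange(hsv,(100,120,80),(125,255,255)); n,l,s,ce=cv2.connectedComponentsWithStats(m)
for i in range(1,n):
    if s[i,4]>300: print(s[i],ce[i],pix2w(c,*ce[i],116))
go(357,-321,62)
E
```

```text
t2.1 tcp [ 323.2 -398.2  231.1] yaw 87.13 tilt 0.140 j [-0.89  0.22 -0.04  1.31  0.    0.73] F [ 2.5  1.9 -0.2] grip 1.000 ff 0.0
[ 362    0   29  100 2218] [376.97249775  46.51397656] [ 419.25388042 -286.74580573  116.        ]
[ 279   81   38   40 1189] [297.61227923 100.48359966] [ 357.45970135 -323.57452745  116.        ]
t2.2 tcp [ 321.3 -399.4  231.1] yaw 87.24 tilt 0.062 j [-0.89  0.22 -0.04  1.31  0.    0.73] F [-0.1 -0.2  0.4] grip 0.999 ff 0.0
shift units [2.66 1.06 5.64] turn units None
```

>>> {"op": "move_arm", "data": {
  "motion": [
    [1, 0.9, 0.38, 0, 0],
    [1, 0.9, 0.35, 0, 0],
    [1, 0.8, 0.33, 0, 0],
    [1, 0, 0, 0, 0],
    [1, 0, 0, 0, 0]
  ]
}}

```text
time_s: 2.7
tcp_pos: [354.1, -325.1, 231.3]
eef_rot: [0.725, 0.689, -0.0, 0.0]
wrist_force: [-0.6, -0.3, 0.1]
grip_width: 0.996
finger_force: 0.0
```

```bash
python3 - <<'E'
from h import *
go(357.2,-322.3,62)
E
```

```text
t2.7 tcp [ 354.1 -325.1  231.3] yaw 87.14 tilt 0.018 j [-0.74  0.16 -0.11  1.3  -0.    0.88] F [-0.6 -0.3  0.1] grip 0.996 ff 0.0
shift units [0.1  0.1  5.64] turn units None
```

>>> {"op": "move_arm", "data": {
  "motion": [
    [1, 0.1, 0.1, 0.9, 0],
    [1, 0, 0, 0.95, 0],
    [1, 0, 0, 0.95, 0],
    [1, 0, 0, 0.95, 0],
    [1, 0, 0, 0.95, 0]
  ]
}}

```text
time_s: 3.2
tcp_pos: [356.7, -323.3, 89.2]
eef_rot: [0.725, 0.688, -0.0, 0.0]
wrist_force: [-0.3, 0.3, -0.5]
grip_width: 0.995
finger_force: 0.0
```

>>> {"op": "move_arm", "data": {
  "motion": [
    [1, 0, 0, 0.94, 0],
    [0, 0, 0, 0, 0],
    [-0.1, 0, 0, 0, 0],
    [-0.2, 0, 0, 0, 0],
    [-0.3, 0, 0, 0, 0]
  ],
  "newtons": 20
}}

```text
time_s: 3.7
tcp_pos: [358.0, -323.2, 63.5]
eef_rot: [0.725, 0.689, 0.0, 0.001]
wrist_force: [-0.8, -0.9, 3.3]
grip_width: 0.382
finger_force: 23.8
```

>>> {"op": "move_arm", "data": {
  "motion": [
    [-0.4, 0, 0, 0, 0],
    [-0.5, 0, 0, 0, 0],
    [-1, 0, 0, 0, 0],
    [-1, 0, 0, 0, 0],
    [-1, 0, 0, 0, 0]
  ]
}}

```text
time_s: 4.2
tcp_pos: [358.0, -323.1, 63.5]
eef_rot: [0.724, 0.689, -0.0, 0.001]
wrist_force: [-1.2, -1.4, 6.4]
grip_width: 0.387
finger_force: 24.1
```

>>> {"op": "move_arm", "data": {
  "motion": [
    [-1, 0, 0, -0.5, 0],
    [-1, 0, 0, -1, 0],
    [-1, 0, 0, -1, 0],
    [-1, 0, 0, -1, 0],
    [-1, 0, 0, -1, 0]
  ],
  "newtons": 25
}}

```text
time_s: 4.7
tcp_pos: [357.3, -322.1, 199.0]
eef_rot: [0.724, 0.689, 0.0, 0.0]
wrist_force: [0.6, -0.3, -1.1]
grip_width: 0.383
finger_force: 24.9
```

>>> {"op": "move_arm", "data": {
  "motion": [
    [-1, 0, 0, -1, 0],
    [-1, 0, 0, -0.8, 0],
    [-1, 0.5, 0.3, 0, 0],
    [-1, 0.8, 0.5, 0, 0],
    [-1, 0.8, 0.6, 0, 0]
  ]
}}

```text
time_s: 5.2
tcp_pos: [402.6, -260.9, 252.1]
eef_rot: [0.725, 0.689, 0.0, 0.001]
wrist_force: [0.1, -0.9, 0.5]
grip_width: 0.387
finger_force: 24.9
```

>>> {"op": "move_arm", "data": {
  "motion": [
    [-1, 0.8, 0.6, 0, 0],
    [-1, 0.8, 0.6, 0, 0],
    [-1, 0.8, 0.6, 0, 0],
    [-1, 0.8, 0.6, 0, 0],
    [-1, 0.8, 0.6, 0, 0]
  ]
}}

```text
time_s: 5.7
tcp_pos: [499.0, -144.9, 251.8]
eef_rot: [0.724, 0.689, 0.0, 0.0]
wrist_force: [0.5, -1.3, -0.7]
grip_width: 0.386
finger_force: 24.9
```

>>> {"op": "move_arm", "data": {
  "motion": [
    [-1, 0, 0, 0, 0],
    [-1, 0, 0, 0, 0],
    [-1, 0, 0, 0, 0]
  ]
}}

```text
time_s: 6.0
tcp_pos: [497.9, -146.3, 251.4]
eef_rot: [0.725, 0.689, -0.0, 0.0]
wrist_force: [0.2, -0.5, -0.8]
grip_width: 0.381
finger_force: 24.9
```

```bash
python3 - <<'E'
from h import *
p,M,y=st(); c=calibration("wrist"); np.savez("w2c.npz",**{k:np.array(v) for k,v in c.items()})
im=grab_frame("wrist"); save("w2.png",cv2.resize(im,(800,600),interpolation=cv2.INTER_CUBIC))
E
```

```text
t6.0 tcp [ 497.9 -146.3  251.4] yaw 87.14 tilt 0.011 j [-0.29  0.22  0.02  1.36 -0.    1.33] F [ 0.2 -0.5 -0.8] grip 0.381 ff 24.9
```

View pics/w2.png

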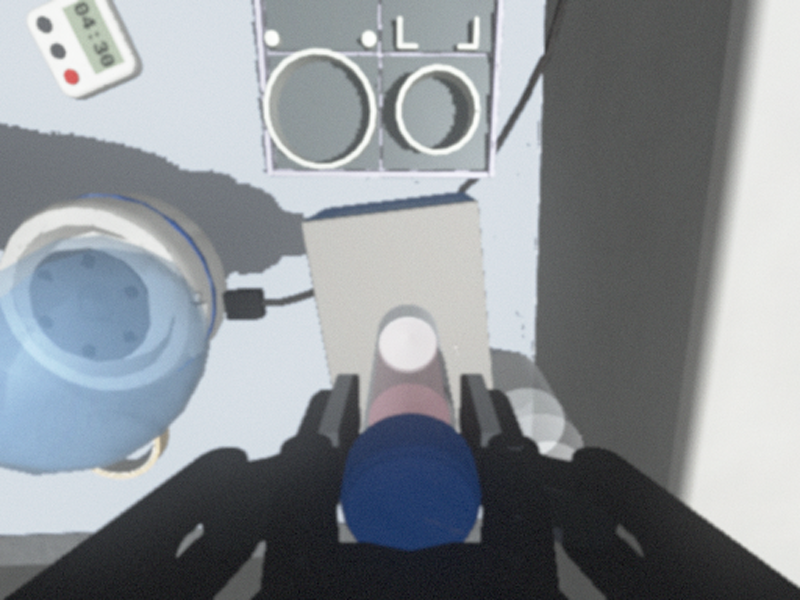

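Wrist picture: bottle ring centre (321,108), tube ring (438,110), pegs (272,39),(369,38), and the tube hanging upright between the pads with its foot at (407,343).

```bash
python3 - <<'E'
from h import *
c=calibration("wrist"); ct=calibration("top")
W=lambda u,v,z:pix2w(c,u*.64-.18,v*.64-.18,z)[:2].round(1)
T=lambda u,v,z:pix2w(ct,u/5+150-.4,v/5+140-.4,z)[:2].round(1)
for zi in (4,8,12,16,20):
    print(zi,"bot",W(321,108,zi+30),T(690,275,zi+30),"tube",W(438,110,zi+36),T(696,151,zi+36),"pegs",W(272,39,zi+15),W(369,38,zi+15),T(510,316,zi+15),T(515,214,zi+15))
    print(" diam",np.linalg.norm(W(264,108,zi+30)-W(379,108,zi+30)),"foot",W(407,343,188))
E
```

```text
4 bot [443.  -34.9] [442.3 -37. ] tube [524.4 -40.9] [520.8 -41.1] pegs [410.8  13.3] [478.9  10.3] [418.   76.7] [483.7  73.7]
 diam 80.60949075636194 foot [ 497.8 -152.7]
8 bot [443.7 -35.3] [441.7 -36.7] tube [524.2 -41.2] [520.  -40.8] pegs [411.8  12.4] [479.2   9.5] [417.5  76.7] [483.   73.7]
 diam 79.71072700709738 foot [ 497.8 -152.7]
12 bot [444.3 -35.7] [441.2 -36.5] tube [524.  -41.5] [519.2 -40.6] pegs [412.8  11.5] [479.4   8.6] [417.   76.6] [482.4  73.6]
 diam 78.80672560130891 foot [ 497.8 -152.7]
16 bot [445.  -36.1] [440.6 -36.2] tube [523.7 -41.9] [518.5 -40.3] pegs [413.8  10.6] [479.7   7.8] [416.5  76.6] [481.7  73.6]
 diam 77.90795851516071 foot [ 497.8 -152.7]
20 bot [445.7 -36.5] [440.1 -36. ] tube [523.5 -42.2] [517.7 -40. ] pegs [414.8   9.7] [479.9   6.9] [416.   76.6] [481.   73.5]
 diam 77.00396093708424 foot [ 497.8 -152.7]
```

```bash
python3 - <<'E'
from h import *
go(523,-41.3,100)
E
```

```text
t6.0 tcp [ 497.8 -146.6  251.4] yaw 87.11 tilt 0.011 j [-0.29  0.22  0.02  1.36 -0.    1.33] F [ 0.2 -0.  -1.8] grip 0.387 ff 25.0
shift units [3.55 0.66 5.05] turn units None
```

>>> {"op": "move_arm", "data": {
  "motion": [
    [-1, 0.8, 0.16, 0, 0],
    [-1, 0.8, 0.16, 0, 0],
    [-1, 0.8, 0.16, 0, 0],
    [-1, 0.75, 0.16, 0, 0],
    [-1, 0.4, 0.02, 0, 0]
  ]
}}

```text
time_s: 6.55
tcp_pos: [523.4, -40.1, 251.3]
eef_rot: [0.725, 0.689, 0.0, 0.0]
wrist_force: [-0.2, -0.6, -0.8]
grip_width: 0.382
finger_force: 25.0
```

>>> {"op": "move_arm", "data": {
  "motion": [
    [-1, 0, 0, 0.8, 0],
    [-1, 0, 0, 0.8, 0],
    [-1, 0, 0, 0.8, 0],
    [-1, 0, 0, 0.8, 0],
    [-1, 0, 0, 0.8, 0]
  ]
}}

```text
time_s: 7.05
tcp_pos: [522.9, -41.5, 130.4]
eef_rot: [0.725, 0.689, 0.0, 0.0]
wrist_force: [0.2, -0.4, -1.3]
grip_width: 0.387
finger_force: 25.0
```

```bash
python3 - <<'E'
from h import *
go(523,-41.3,90)
im=grab_frame("wrist"); save("w3.png",im)
go(523,-41.3,90)
E
```

```text
t7.0 tcp [522.9 -41.5 130.4] yaw 87.09 tilt 0.016 j [-0.08  0.29 -0.21  1.07 -0.    1.54] F [ 0.2 -0.4 -1.3] grip 0.387 ff 25.0
shift units [0.01 0.   1.35] turn units None
t7.1 tcp [521.  -41.4 126.8] yaw 87.09 tilt 0.280 j [-0.08  0.29 -0.21  1.07 -0.    1.54] F [-2.9 -0.3 -3.7] grip 0.386 ff 25.0
shift units [0.01 0.07 1.23] turn units None
```

View pics/w3.png

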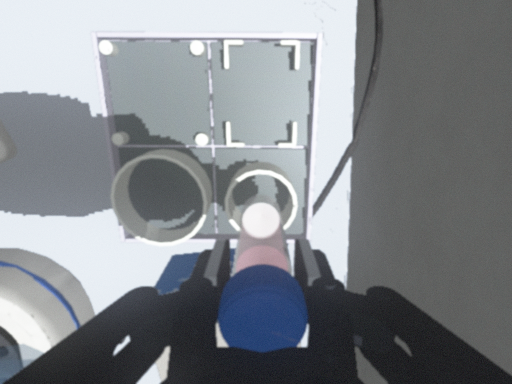

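The foot (262,220) lines up with the tube ring (centre about (261,201)); going down.

>>> {"op": "move_arm", "data": {
  "motion": [
    [-1, 0, 0, 0.5, 0],
    [-1, 0, 0, 0.5, 0],
    [-1, 0, 0, 0.2, 0],
    [-1, 0, 0, 0.1, 0],
    [-1, 0, 0, 0.1, 0]
  ]
}}

```text
time_s: 7.6
tcp_pos: [523.7, -41.0, 89.7]
eef_rot: [0.725, 0.689, 0.0, 0.0]
wrist_force: [0.4, -0.8, 0.2]
grip_width: 0.384
finger_force: 25.0
```

>>> {"op": "move_arm", "data": {
  "motion": [
    [-1, 0, 0, 0.1, 0],
    [-1, 0, 0, 0.1, 0],
    [-1, 0, 0, 0, 0]
  ]
}}

```text
time_s: 7.9
tcp_pos: [523.4, -40.6, 83.5]
eef_rot: [0.724, 0.689, 0.0, 0.0]
wrist_force: [-1.3, 0.2, 1.3]
grip_width: 0.388
finger_force: 24.8
```

>>> {"op": "move_arm", "data": {
  "motion": [
    [-1, 0, 0, 0.07, 0],
    [-1, 0, 0, 0.07, 0],
    [-1, 0, 0, 0, 0]
  ]
}}

```text
time_s: 8.2
tcp_pos: [523.7, -40.6, 81.5]
eef_rot: [0.724, 0.689, 0.001, 0.001]
wrist_force: [-8.2, 0.9, 27.3]
grip_width: 0.379
finger_force: 28.1
```

>>> {"op": "move_arm", "data": {
  "motion": [
    [-1, 0, 0, 0.07, 0],
    [-1, 0, 0, 0, 0]
  ]
}}

```text
time_s: 8.4
tcp_pos: [523.5, -40.6, 79.5]
eef_rot: [0.724, 0.689, 0.001, 0.001]
wrist_force: [-9.2, 1.0, 30.3]
grip_width: 0.382
finger_force: 28.0
```

>>> {"op": "move_arm", "data": {
  "motion": [
    [-1, 0, 0, 0.07, 0],
    [-1, 0, 0, 0, 0]
  ]
}}

```text
time_s: 8.6
tcp_pos: [523.5, -40.6, 77.4]
eef_rot: [0.724, 0.689, 0.001, 0.001]
wrist_force: [-8.3, 0.2, 29.1]
grip_width: 0.382
finger_force: 28.0
```

>>> {"op": "move_arm", "data": {
  "motion": [
    [-0.1, 0, 0, 0, 0],
    [0, 0, 0, 0, 0],
    [0.2, 0, 0, 0, 0],
    [0.2, 0, 0, -0.3, 0],
    [0.2, 0, 0, -1, 0]
  ]
}}

```text
time_s: 9.1
tcp_pos: [521.5, -40.5, 112.1]
eef_rot: [0.724, 0.689, -0.002, -0.002]
wrist_force: [-0.1, -0.9, -0.7]
grip_width: 0.596
finger_force: 0.0
```

>>> {"op": "move_arm", "data": {
  "motion": [
    [0.3, 0, 0, -1, 0],
    [0.3, 0, 0, -1, 0],
    [0.3, 0, 0, -1, 0],
    [0.3, 0, 0, -1, 0],
    [0.3, 0, 0, -0.5, 0]
  ]
}}

```text
time_s: 9.6
tcp_pos: [524.0, -40.7, 251.8]
eef_rot: [0.724, 0.689, 0.001, 0.001]
wrist_force: [0.3, 0.3, 0.4]
grip_width: 0.649
finger_force: 0.0
```

```bash
python3 - <<'E'
from h import *
im=grab_frame("wrist"); save("w4.png",im)
go(345,177)
E
```

```text
t9.7 tcp [524.6 -40.7 253.2] yaw 87.15 tilt 0.303 j [-0.08  0.23  0.03  1.37  0.    1.54] F [0.5 0.2 2.1] grip 0.649 ff 0.0
shift units [ 6.95 -6.34 -0.03] turn units None
```

View pics/w4.png

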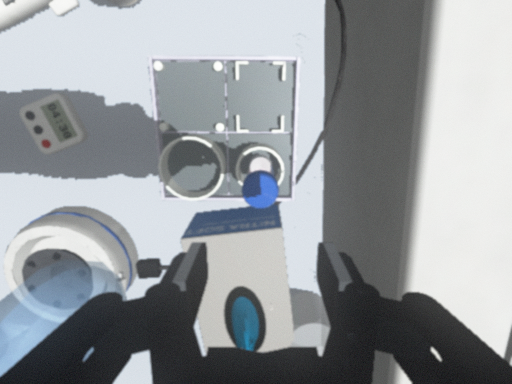

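The tube stands in its cup (cap at (261,189)). Now on to the dish and box.

>>> {"op": "move_arm", "data": {
  "motion": [
    [1, 0.87, -0.79, 0, 0],
    [1, 0.87, -0.79, 0, 0],
    [1, 0.87, -0.79, 0, 0],
    [1, 0.87, -0.79, 0, 0],
    [1, 0.87, -0.79, 0, 0]
  ]
}}

```text
time_s: 10.15
tcp_pos: [410.2, 96.3, 248.4]
eef_rot: [0.725, 0.689, -0.0, -0.0]
wrist_force: [0.6, 0.5, -0.3]
grip_width: 1.004
finger_force: 0.0
```

>>> {"op": "move_arm", "data": {
  "motion": [
    [1, 0.87, -0.79, 0, 0],
    [1, 0.87, -0.79, 0, 0],
    [1, 0.87, -0.79, 0, 0],
    [1, 0, 0, 0, 0],
    [1, 0, 0, 0, 0]
  ]
}}

```text
time_s: 10.65
tcp_pos: [343.9, 177.7, 248.6]
eef_rot: [0.724, 0.69, -0.0, 0.0]
wrist_force: [1.3, -0.4, 0.8]
grip_width: 0.999
finger_force: 0.0
```

```bash
python3 - <<'E'
from h import *
p,M,y=st()
c=calibration("wrist")
im=grab_frame("wrist"); save("w5.png",cv2.resize(im,(800,600),interpolation=cv2.INTER_CUBIC)); np.save("w5.npy",im); np.savez("w5c.npz",**c)
hsv=cv2.cvtColor(im,cv2.COLOR_RGB2HSV)
m=cv2.inRange(hsv,(165,120,80),(180,255,255)); n,l,s,ce=cv2.connectedComponentsWithStats(m)
for i in range(1,n):
    if s[i,4]>300: print(s[i],ce[i],pix2w(c,*ce[i],13))
E
```

```text
t10.7 tcp [343.9 177.7 248.6] yaw 87.29 tilt 0.008 j [ 0.48 -0.01 -0.25  1.32 -0.    2.1 ] F [ 1.3 -0.4  0.8] grip 0.999 ff 0.0
[ 238   76   43   44 1483] [259.37491571  97.53607552] [346.31412223 256.56492576  13.        ]
```

View pics/w5.png

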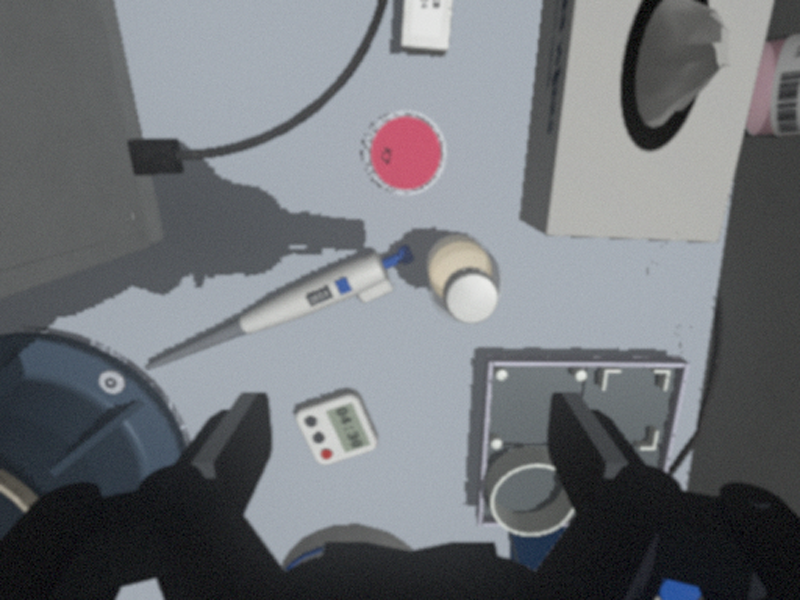

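Dish outline centre (403,152), bottle cap (471,296), slip box (425,20) at top edge; nothing in the way of fingers closing along x.

```bash
python3 - <<'E'
from h import *
c=dict(np.load("w5c.npz")); c={k:(v.item() if v.ndim==0 else v) for k,v in c.items()}
print(pix2w(c,403.5*.64-.18,152*.64-.18,10),pix2w(c,471*.64-.18,296*.64-.18,108))
go(345.3,256.5,2)
E
```

```text
[344.75754701 257.14806973  10.        ] [383.15595939 169.7885057  108.        ]
t10.7 tcp [344.4 177.3 248.6] yaw 87.21 tilt 0.009 j [ 0.48 -0.   -0.25  1.32 -0.    2.09] F [-0.   0.   0.5] grip 1.002 ff 0.0
shift units [ 2.64 -0.1   8.22] turn units None
```

>>> {"op": "move_arm", "data": {
  "motion": [
    [1, 0.88, -0.03, 0, 0],
    [1, 0.88, -0.03, 0, 0],
    [1, 0.88, -0.03, 0, 0],
    [1, 0, 0, 0.9, 0],
    [1, 0, 0, 1, 0]
  ]
}}

```text
time_s: 11.2
tcp_pos: [347.1, 256.9, 191.3]
eef_rot: [0.725, 0.689, 0.001, 0.0]
wrist_force: [0.5, 0.5, -0.1]
grip_width: 1.0
finger_force: 0.0
```

>>> {"op": "move_arm", "data": {
  "motion": [
    [1, 0, 0, 1, 0],
    [1, 0, 0, 1, 0],
    [1, 0, 0, 1, 0],
    [1, 0, 0, 1, 0],
    [1, 0, 0, 0.8, 0]
  ]
}}

```text
time_s: 11.7
tcp_pos: [346.1, 255.3, 46.0]
eef_rot: [0.725, 0.689, -0.001, -0.0]
wrist_force: [1.1, -0.2, 0.7]
grip_width: 1.004
finger_force: 0.0
```

```bash
python3 - <<'E'
from h import *
go(345.2,256.7,2)
E
```

```text
t11.7 tcp [346.1 255.3  46. ] yaw 87.03 tilt 0.067 j [ 0.64  0.23 -0.55  0.79 -0.    2.26] F [ 1.1 -0.2  0.7] grip 1.004 ff 0.0
shift units [ 0.05 -0.03  1.47] turn units None
```

>>> {"op": "move_arm", "data": {
  "motion": [
    [1, 0.04, -0.03, 0.6, 0],
    [1, 0, 0, 0.5, 0],
    [1, 0, 0, 0.3, 0],
    [1, 0, 0, 0, 0],
    [0.7, 0, 0, 0, 0]
  ],
  "newtons": 20
}}

```text
time_s: 12.2
tcp_pos: [345.3, 257.6, 6.0]
eef_rot: [0.725, 0.689, 0.0, -0.0]
wrist_force: [-0.1, 0.4, 1.0]
grip_width: 0.862
finger_force: 0.0
```

>>> {"op": "move_arm", "data": {
  "motion": [
    [0.5, 0, 0, 0, 0],
    [0.4, 0, 0, 0, 0],
    [0.3, 0, 0, 0, 0],
    [0.2, 0, 0, 0, 0],
    [0.2, 0, 0, 0, 0]
  ]
}}

```text
time_s: 12.7
tcp_pos: [345.3, 258.1, 6.7]
eef_rot: [0.724, 0.689, 0.001, 0.0]
wrist_force: [-0.8, -1.9, 7.5]
grip_width: 0.679
finger_force: 19.5
```

>>> {"op": "move_arm", "data": {
  "motion": [
    [0.7, 0, 0, 0, 0],
    [0.7, -0.04, 0, 0.12, 0],
    [0.7, 0, 0, 0.1, 0],
    [0.7, 0, 0, 0, 0]
  ]
}}

```text
time_s: 13.1
tcp_pos: [344.3, 256.3, -1.4]
eef_rot: [0.724, 0.689, -0.0, -0.0]
wrist_force: [0.3, 0.5, 0.3]
grip_width: 0.85
finger_force: 0.0
```

>>> {"op": "move_arm", "data": {
  "motion": [
    [0.4, 0, 0, 0, 0],
    [0.2, 0, 0, 0, 0],
    [0.2, 0, 0, 0, 0],
    [0.2, 0, 0, 0, 0]
  ]
}}

```text
time_s: 13.5
tcp_pos: [344.5, 256.5, -0.8]
eef_rot: [0.724, 0.689, -0.0, -0.0]
wrist_force: [-1.4, -1.6, 4.4]
grip_width: 0.688
finger_force: 21.1
```

```bash
python3 - <<'E'
from h import *
st();im=grab_frame("wrist"); save("w6.png",im)
E
```

```text
t13.5 tcp [344.5 256.5  -0.8] yaw 87.15 tilt 0.016 j [ 0.64  0.3  -0.61  0.66  0.    2.26] F [-1.4 -1.6  4.4] grip 0.688 ff 21.1
```

View pics/w6.png

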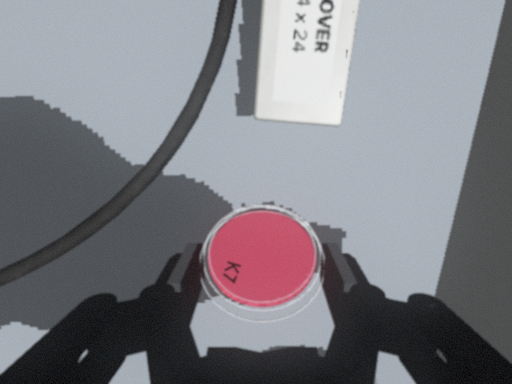

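Dish is held centrally between the pads (centre (263,258)). Lift and carry.

>>> {"op": "move_arm", "data": {
  "motion": [
    [0.1, 0, 0, -0.5, 0],
    [0.1, 0, 0, -1, 0],
    [0.1, 0, 0, -1, 0],
    [0.1, 0, 0, -1, 0],
    [0.1, 0, 0, -1, 0]
  ],
  "newtons": 22
}}

```text
time_s: 14.05
tcp_pos: [344.7, 256.6, 135.4]
eef_rot: [0.724, 0.689, 0.0, -0.0]
wrist_force: [-0.2, -0.0, 0.2]
grip_width: 0.687
finger_force: 24.0
```

>>> {"op": "move_arm", "data": {
  "motion": [
    [0.1, 0, 0, -1, 0],
    [0.1, -0.4, 0.2, 0, 0],
    [0.1, -0.75, 0.35, 0, 0],
    [0.1, -0.9, 0.4, 0, 0],
    [0.1, -0.9, 0.4, 0, 0]
  ]
}}

```text
time_s: 14.55
tcp_pos: [381.1, 165.5, 164.2]
eef_rot: [0.724, 0.69, 0.0, 0.0]
wrist_force: [0.9, 0.4, 0.4]
grip_width: 0.687
finger_force: 24.1
```

>>> {"op": "move_arm", "data": {
  "motion": [
    [0.1, -0.9, 0.4, 0, 0],
    [0.1, -0.9, 0.4, 0, 0],
    [0.1, -0.9, 0.4, 0, 0],
    [0.1, -0.75, 0.3, 0, 0],
    [0.1, -0.4, 0.2, 0, 0]
  ]
}}

```text
time_s: 15.05
tcp_pos: [426.5, 46.7, 164.1]
eef_rot: [0.725, 0.689, 0.0, 0.0]
wrist_force: [-0.0, 0.3, -0.3]
grip_width: 0.686
finger_force: 24.1
```

```bash
python3 - <<'E'
from h import *
go(451.5,42.3,25); im=grab_frame("wrist"); save("w7.png",im)
E
```

```text
t15.1 tcp [426.5  46.7 164.1] yaw 87.06 tilt 0.021 j [ 0.11  0.11 -0.35  1.11 -0.    1.73] F [-0.   0.3 -0.3] grip 0.686 ff 24.1
shift units [-0.1   0.84  4.64] turn units None
```

View pics/w7.png

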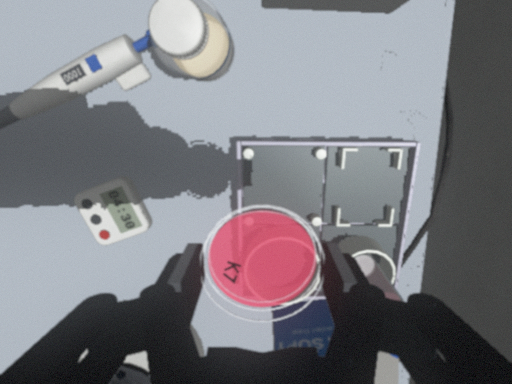

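Pegs at (249,154), (321,154), (318,221) visible; dish still level in grip.

```bash
python3 - <<'E'
from h import *
c=calibration("wrist")
for u,v,z in((249,154,30),(321,154,30),(318,221,30),(240,144,28),(417,144,28)):print(pix2w(c,u,v,z).round(1))
for u,v in((342,150),(401,150),(337,223),(392,224)):print("br",pix2w(c,u,v,29).round(1))
go(451.5,42.3,60)
E
```

```text
[418.5  75.8  30. ]
[484.1  72.4  30. ]
[481.6   6.7  30. ]
[410.8  85.   28. ]
[571.9  76.7  28. ]
br [503.4  74.9  29. ]
br [557.3  72.2  29. ]
br [500.4   3.1  29. ]
br [554.6  -0.8  29. ]
t15.1 tcp [427.1  46.  164. ] yaw 87.05 tilt 0.060 j [ 0.11  0.11 -0.35  1.11 -0.    1.73] F [ 0.4 -0.3 -0. ] grip 0.691 ff 24.1
shift units [-0.08  0.81  3.47] turn units None
```

>>> {"op": "move_arm", "data": {
  "motion": [
    [0.1, -0.1, 0.5, 0, 0],
    [0.1, 0, 0.45, 0, 0],
    [0.1, 0, 0, 0.9, 0],
    [0.1, 0, 0, 0.9, 0],
    [0.1, 0, 0, 0.9, 0]
  ]
}}

```text
time_s: 15.6
tcp_pos: [455.6, 44.7, 82.1]
eef_rot: [0.724, 0.69, 0.0, 0.0]
wrist_force: [0.3, 0.0, -0.6]
grip_width: 0.693
finger_force: 24.1
```

>>> {"op": "move_arm", "data": {
  "motion": [
    [0.1, 0, 0, 0.7, 0],
    [0.1, 0, 0, 0.4, 0],
    [0.1, 0, 0, 0.2, 0],
    [0.1, 0, 0, 0, 0]
  ]
}}

```text
time_s: 16.0
tcp_pos: [454.5, 44.4, 43.4]
eef_rot: [0.724, 0.69, -0.0, -0.0]
wrist_force: [-0.6, -0.2, -0.1]
grip_width: 0.688
finger_force: 24.1
```

```bash
python3 - <<'E'
from h import *
go(455,41.3,20)
E
```

```text
t16.0 tcp [454.5  44.4  43.4] yaw 87.20 tilt 0.068 j [ 0.1   0.27 -0.49  0.8   0.    1.72] F [-0.6 -0.2 -0.1] grip 0.688 ff 24.1
shift units [-0.1   0.02  0.78] turn units None
```

>>> {"op": "move_arm", "data": {
  "motion": [
    [0.1, -0.1, 0.02, 0.2, 0],
    [0.1, 0, 0, 0.2, 0],
    [0.1, 0, 0, 0, 0]
  ]
}}

```text
time_s: 16.3
tcp_pos: [454.6, 40.8, 31.7]
eef_rot: [0.725, 0.689, -0.0, -0.0]
wrist_force: [-0.4, 0.1, 1.1]
grip_width: 0.687
finger_force: 24.1
```

>>> {"op": "move_arm", "data": {
  "motion": [
    [0.1, 0, 0, 0.1, 0],
    [0.1, 0, 0, 0, 0]
  ]
}}

```text
time_s: 16.5
tcp_pos: [454.7, 40.9, 29.0]
eef_rot: [0.725, 0.689, 0.0, -0.0]
wrist_force: [0.4, -1.0, 0.8]
grip_width: 0.685
finger_force: 24.1
```

>>> {"op": "move_arm", "data": {
  "motion": [
    [0.1, 0, 0, 0.1, 0],
    [0.1, 0, 0, 0, 0]
  ]
}}

```text
time_s: 16.7
tcp_pos: [454.6, 40.9, 25.9]
eef_rot: [0.724, 0.689, -0.0, -0.0]
wrist_force: [0.2, 0.1, -1.4]
grip_width: 0.686
finger_force: 24.1
```

>>> {"op": "move_arm", "data": {
  "motion": [
    [0.1, 0, 0, 0.1, 0],
    [0.1, 0, 0, 0, 0]
  ]
}}

```text
time_s: 16.9
tcp_pos: [454.5, 40.9, 22.8]
eef_rot: [0.724, 0.689, -0.0, -0.0]
wrist_force: [0.4, -0.3, -0.6]
grip_width: 0.689
finger_force: 24.1
```

>>> {"op": "move_arm", "data": {
  "motion": [
    [0.1, 0, 0, 0.06, 0],
    [0.1, 0, 0, 0, 0]
  ]
}}

```text
time_s: 17.1
tcp_pos: [454.6, 40.9, 21.1]
eef_rot: [0.724, 0.689, -0.0, -0.0]
wrist_force: [0.3, 0.1, 0.2]
grip_width: 0.689
finger_force: 24.1
```

>>> {"op": "move_arm", "data": {
  "motion": [
    [0.1, 0, 0, 0.04, 0],
    [0.1, 0, 0, 0, 0]
  ]
}}

```text
time_s: 17.3
tcp_pos: [454.7, 40.9, 20.0]
eef_rot: [0.724, 0.689, -0.0, -0.0]
wrist_force: [-0.2, 0.9, -0.4]
grip_width: 0.687
finger_force: 24.1
```

>>> {"op": "move_arm", "data": {
  "motion": [
    [0.1, 0, 0, 0.05, 0],
    [0.1, 0, 0, 0, 0]
  ]
}}

```text
time_s: 17.5
tcp_pos: [454.9, 40.9, 19.2]
eef_rot: [0.724, 0.689, 0.0, 0.0]
wrist_force: [-2.4, -0.3, 10.6]
grip_width: 0.694
finger_force: 25.0
```

>>> {"op": "move_arm", "data": {
  "motion": [
    [0.1, 0, 0, 0.04, 0],
    [0.1, 0, 0, 0, 0]
  ]
}}

```text
time_s: 17.7
tcp_pos: [454.9, 40.9, 19.1]
eef_rot: [0.724, 0.689, 0.001, 0.0]
wrist_force: [-7.9, -0.9, 27.7]
grip_width: 0.688
finger_force: 26.4
```

Floor reached; release gently.

>>> {"op": "move_arm", "data": {
  "motion": [
    [0.42, 0, 0, -0.03, 0],
    [0.48, 0, 0, 0, 0],
    [0.52, 0, 0, 0, 0],
    [0.55, 0, 0, 0, 0],
    [0.55, 0, 0, 0, 0]
  ]
}}

```text
time_s: 18.2
tcp_pos: [454.6, 40.9, 18.1]
eef_rot: [0.724, 0.689, -0.0, -0.0]
wrist_force: [0.1, -0.6, 0.4]
grip_width: 0.776
finger_force: 0.0
```

>>> {"op": "move_arm", "data": {
  "motion": [
    [0.55, 0, 0, -0.3, 0],
    [0.55, 0, 0, -0.8, 0],
    [0.55, 0, 0, -1, 0],
    [0.55, 0, 0, -1, 0],
    [0.55, 0, 0, -1, 0]
  ]
}}

```text
time_s: 18.7
tcp_pos: [454.5, 40.8, 143.2]
eef_rot: [0.724, 0.689, 0.0, 0.0]
wrist_force: [0.5, -0.6, -0.2]
grip_width: 0.775
finger_force: 0.0
```

```bash
python3 - <<'E'
from h import *
p,M,y=st(); c=calibration("wrist"); im=grab_frame("wrist")
im2=im.copy()
X=np.array([450,41.3,19+13]); 
cv2.circle(im2,tuple(int(a) for a in w2pix(c,X)),2,(0,255,0),-1)
save("w8.png",im2); go(360,270,160)
E
```

```text
t18.7 tcp [454.5  40.8 143.2] yaw 87.15 tilt 0.016 j [ 0.09  0.17 -0.34  1.06  0.    1.71] F [ 0.5 -0.6 -0.2] grip 0.775 ff 0.0
t18.8 tcp [456.7  41.  147.5] yaw 87.15 tilt 0.360 j [ 0.09  0.17 -0.33  1.07  0.    1.71] F [2.4 0.6 3.6] grip 0.776 ff 0.0
shift units [ 7.46 -3.6  -0.43] turn units None
```

View pics/w8.png

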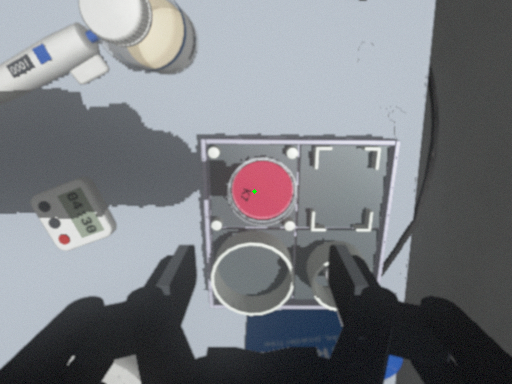

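Dish lies between the pegs at (263,189), about 8 mm off the peg centre (253,189), inside tolerance. Now the box.

>>> {"op": "move_arm", "data": {
  "motion": [
    [0.55, 0.3, -0.1, -1, 0],
    [0.55, 0.8, -0.4, -0.2, 0],
    [0.55, 0.9, -0.4, 0, 0],
    [0.55, 0.9, -0.4, 0, 0],
    [0.55, 0.9, -0.4, 0, 0]
  ]
}}

```text
time_s: 19.25
tcp_pos: [409.0, 158.2, 177.9]
eef_rot: [0.725, 0.689, 0.0, 0.0]
wrist_force: [0.7, -0.2, 0.8]
grip_width: 0.775
finger_force: 0.0
```

>>> {"op": "move_arm", "data": {
  "motion": [
    [0.55, 0.9, -0.4, 0, 0],
    [0.55, 0.9, -0.4, 0, 0],
    [0.55, 0.9, -0.4, 0, 0],
    [0.55, 0.9, -0.4, 0, 0],
    [0.55, 0, 0, 0, 0.9]
  ]
}}

```text
time_s: 19.75
tcp_pos: [365.9, 270.0, 177.7]
eef_rot: [0.75, 0.661, 0.0, -0.0]
wrist_force: [0.1, 0.4, 1.0]
grip_width: 0.779
finger_force: 0.0
```

>>> {"op": "move_arm", "data": {
  "motion": [
    [0.2, 0, 0, 0, 0],
    [0.2, 0, 0, 0, 0]
  ]
}}

```text
time_s: 19.95
tcp_pos: [366.8, 267.3, 177.5]
eef_rot: [0.75, 0.661, 0.0, 0.0]
wrist_force: [0.6, 0.1, -0.4]
grip_width: 0.604
finger_force: 0.0
```

```bash
python3 - <<'E'
from h import *
p,M,y=st(); c=calibration("wrist"); im=grab_frame("wrist"); np.savez("w9c.npz",**c)
save("w9.png",im); go(363.4,350,10)
E
```

```text
t19.9 tcp [366.8 267.3 177.5] yaw 82.77 tilt 0.003 j [ 0.63  0.14 -0.28  1.15 -0.    2.33] F [ 0.6  0.1 -0.4] grip 0.604 ff 0.0
t20.0 tcp [366.9 267.1 177.5] yaw 82.73 tilt 0.003 j [ 0.63  0.14 -0.28  1.15  0.    2.33] F [-0.7 -0.6  0.9] grip 0.599 ff 0.0
shift units [ 2.72 -0.47  5.58] turn units None
```

View pics/w9.png

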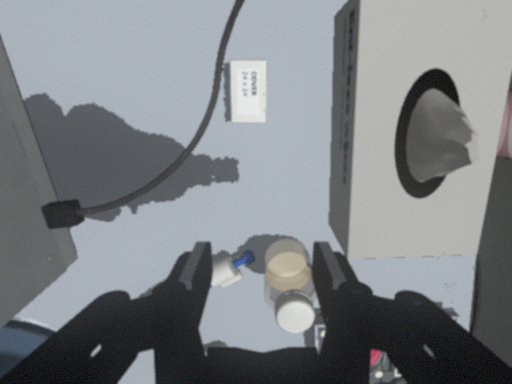

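Box top corners (231,62), (267,61), (267,122), (231,122), aligned with the gripper; a cable runs about 10 px to its left, so I'll keep the fingertips some 10 mm up.

```bash
python3 - <<'E'
from h import *
c=calibration("wrist")
q=[pix2w(c,u,v,26) for u,v in((231,62),(267,61),(267,122),(231,122))]
for a in q:print(a.round(1))
m=np.mean(q,0);print(m); go(m[0],m[1]-4,9)
E
```

```text
[355.  378.4  26. ]
[386.8 375.1  26. ]
[380.4 322.6  26. ]
[346.8 326.9  26. ]
[367.26124553 350.75200059  26.        ]
t20.0 tcp [366.9 267.1 177.5] yaw 82.73 tilt 0.003 j [ 0.63  0.14 -0.28  1.15  0.    2.33] F [-0.7 -0.6  0.9] grip 0.599 ff 0.0
shift units [ 2.63 -0.33  5.62] turn units None
```

>>> {"op": "move_arm", "data": {
  "motion": [
    [0.03, 0.9, -0.13, 0, 0],
    [0.03, 0.9, -0.13, 0, 0],
    [0.03, 0.83, -0.11, 0, 0],
    [0.03, 0, 0, 0.9, 0],
    [0.03, 0, 0, 1, 0]
  ]
}}

```text
time_s: 20.5
tcp_pos: [367.0, 347.9, 120.4]
eef_rot: [0.751, 0.661, 0.001, -0.0]
wrist_force: [-0.3, -0.1, -1.2]
grip_width: 0.512
finger_force: 0.0
```

>>> {"op": "move_arm", "data": {
  "motion": [
    [0.03, 0, 0, 1, 0],
    [0.03, 0, 0, 1, 0],
    [0.03, 0, 0, 0.3, 0],
    [0.03, 0, 0, 0, 0]
  ]
}}

```text
time_s: 20.9
tcp_pos: [365.7, 346.2, 50.6]
eef_rot: [0.751, 0.66, -0.001, 0.0]
wrist_force: [-0.2, -0.1, 0.7]
grip_width: 0.518
finger_force: 0.0
```

```bash
python3 - <<'E'
from h import *
go(366,346.5,9);c=calibration("wrist"); im=grab_frame("wrist"); save("w10.png",im)
E
```

```text
t20.9 tcp [365.7 346.2  50.6] yaw 82.64 tilt 0.136 j [ 0.76  0.33 -0.38  0.86  0.    2.46] F [-0.2 -0.1  0.7] grip 0.518 ff 0.0
shift units [0.01 0.01 1.39] turn units None
```

View pics/w10.png

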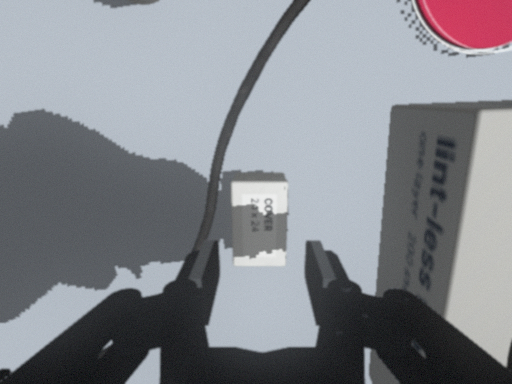

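Box (232–287, 180–265) is centred between the fingers; the cable is left of the left finger. (That was the 14th picture; from here image code only.)

>>> {"op": "move_arm", "data": {
  "motion": [
    [0.03, 0, 0, 0.5, 0],
    [0.03, 0, 0, 0.4, 0],
    [0.03, 0, 0, 0.3, 0],
    [0.03, 0, 0, 0.15, 0],
    [0.03, 0, 0, 0, 0]
  ]
}}

```text
time_s: 21.45
tcp_pos: [366.1, 347.3, 11.1]
eef_rot: [0.751, 0.66, 0.0, -0.0]
wrist_force: [-0.5, 0.8, 0.6]
grip_width: 0.517
finger_force: 0.0
```

>>> {"op": "move_arm", "data": {
  "motion": [
    [-0.1, 0, 0, 0, 0],
    [-0.2, 0, 0, 0, 0],
    [-0.5, 0, 0, 0, 0],
    [-0.8, 0, 0, 0, 0],
    [-0.8, 0, 0, 0, 0]
  ],
  "newtons": 30
}}

```text
time_s: 21.95
tcp_pos: [366.2, 347.5, 11.5]
eef_rot: [0.751, 0.66, 0.001, -0.0]
wrist_force: [-2.2, -0.8, 6.1]
grip_width: 0.373
finger_force: 29.8
```

>>> {"op": "move_arm", "data": {
  "motion": [
    [-0.8, 0, 0, -0.4, 0],
    [-0.8, 0, 0, -0.9, 0],
    [-0.8, 0, 0, -1, 0],
    [-0.8, 0, 0, -1, 0],
    [-0.8, 0, 0, -1, 0]
  ]
}}

```text
time_s: 22.45
tcp_pos: [365.8, 347.0, 141.2]
eef_rot: [0.751, 0.66, 0.0, 0.0]
wrist_force: [0.7, 0.7, -1.4]
grip_width: 0.374
finger_force: 30.3
```

>>> {"op": "move_arm", "data": {
  "motion": [
    [-0.8, 0, 0, -1, -0.88],
    [-0.8, 0, 0, -1, 0],
    [-0.8, 0, 0, 0, 0],
    [-0.8, -0.6, 0.2, 0, 0],
    [-0.8, -0.9, 0.4, 0, 0]
  ]
}}

```text
time_s: 22.95
tcp_pos: [381.3, 301.6, 199.4]
eef_rot: [0.724, 0.689, 0.0, -0.0]
wrist_force: [0.4, -1.0, -0.8]
grip_width: 0.374
finger_force: 30.3
```

>>> {"op": "move_arm", "data": {
  "motion": [
    [-0.8, -0.9, 0.4, 0, 0],
    [-0.8, -0.9, 0.4, 0, 0],
    [-0.8, -0.9, 0.4, 0, 0],
    [-0.8, -0.9, 0.4, 0, 0],
    [-0.8, -0.9, 0.4, 0, 0]
  ]
}}

```text
time_s: 23.45
tcp_pos: [434.6, 162.2, 199.3]
eef_rot: [0.725, 0.689, -0.0, -0.0]
wrist_force: [0.4, 1.0, -2.3]
grip_width: 0.375
finger_force: 30.3
```

>>> {"op": "move_arm", "data": {
  "motion": [
    [-0.8, -0.9, 0.4, 0, 0],
    [-0.8, -0.9, 0.4, 0, 0],
    [-0.8, -0.9, 0.4, 0, 0],
    [-0.8, -0.9, 0.4, 0, 0],
    [-0.8, 0, 0, 0, 0]
  ]
}}

```text
time_s: 23.95
tcp_pos: [477.6, 50.5, 199.1]
eef_rot: [0.726, 0.688, -0.0, 0.0]
wrist_force: [-0.3, 0.5, -1.1]
grip_width: 0.375
finger_force: 30.3
```

```bash
python3 - <<'E'
from h import *
go(527,34.3,60)
c=calibration("wrist"); im=grab_frame("wrist"); np.save("w11.npy",im); np.savez("w11c.npz",**c)
hsv=cv2.cvtColor(im,cv2.COLOR_RGB2HSV)
m=cv2.inRange(hsv,(165,120,80),(180,255,255)); n,l,s,ce=cv2.connectedComponentsWithStats(m)
for i in range(1,n):
    if s[i,4]>300: print("dish",s[i],ce[i],pix2w(c,*ce[i],31))
for X in([418.5,75.8,30],[484.1,72.4,30],[481.6,6.7,30],[415.3,9.9,30],[503,75,29],[557,72,29]):print("pred",w2pix(c,X).round(1))
m=cv2.inRange(hsv,(0,0,190),(180,70,255)); n,l,s,ce=cv2.connectedComponentsWithStats(m)
for i in range(1,n):
    if s[i,4]>12: print(s[i],ce[i].round(1),pix2w(c,*ce[i],30).round(1))
E
```

```text
t23.9 tcp [477.6  50.5 199.1] yaw 86.87 tilt 0.051 j [ 0.11  0.18 -0.18  1.22 -0.    1.73] F [-0.3  0.5 -1.1] grip 0.375 ff 30.3
shift units [-0.45  1.67  4.64] turn units None
dish [ 218  162   48   41 1295] [239.97297297 179.29111969] [455.96069087  48.43432102  31.        ]
pred [201.7 155.2]
pred [265.6 155. ]
pred [266.4 214.8]
pred [205.6 215.2]
pred [283.8 151.3]
pred [336.4 151.4]
[    0     0   382   294 43760] [218.7  77.9] [443.2 149.   30. ]
[284 149  14  19  90] [287.6 154.9] [506.7  71.3  30. ]
[324 149  15  20 109] [333.4 155.3] [553.7  68.3  30. ]
[232 158  14   4  27] [238.6 158.8] [456.2  70.   30. ]
[222 161   9   8  14] [225.7 163.7] [442.4  65.6  30. ]
[258 166  13  25  90] [265.9 176.4] [483.3  49.8  30. ]
[    0   182   195   202 21955] [ 83.8 258.7] [269.4 -35.8  30. ]
[193 190   6  51 143] [195.7 214.6] [404.6  11.2  30. ]
[320 203  14  17  81] [329.  213.3] [549.8   4.6  30. ]
[ 230  207   69   35 1562] [270.  219.4] [485.3   1.1  30. ]
[200 211   9   8  60] [203.8 214.3] [413.4  11.   30. ]
[200 229  27  23 103] [211.1 238.4] [418.4 -18.1  30. ]
[308 239  27  31 129] [325. 250.] [545.9 -39.7  30. ]
[233 292  62  17 825] [266.2 301.4] [ 475.7 -104.7   30. ]
[218 302  11  38 152] [222.7 325.7] [ 420.1 -137.2   30. ]
[117 337  13  14  69] [123.2 343.5] [ 291.3 -158.    30. ]
[356 348   6  22  81] [358.1 359. ] [ 590.1 -199.3   30. ]
[163 361   5  17  39] [164.8 370. ] [ 337.6 -203.7   30. ]
```

```bash
python3 - <<'E'
from h import *
c=calibration("wrist")
print(pix2w(c,309.3,184,29),pix2w(c,284,149,29),pix2w(c,338,149,29),pix2w(c,333.5,219.5,29))
go(528,34.3,60)
E
```

```text
[528.12042292  40.13290536  29.        ] [502.53816966  78.74706792  29.        ] [557.81865358  75.74788473  29.        ] [554.42271372  -1.87356397  29.        ]
t24.0 tcp [477.   51.8 199.1] yaw 86.89 tilt 0.057 j [ 0.11  0.18 -0.18  1.22  0.    1.73] F [-0.8  0.4 -0.7] grip 0.375 ff 30.3
shift units [-0.49  1.73  4.64] turn units None
```

>>> {"op": "move_arm", "data": {
  "motion": [
    [-0.8, -0.16, 0.6, 0, 0],
    [-0.8, -0.15, 0.55, 0, 0],
    [-0.8, -0.15, 0.53, 0, 0],
    [-0.8, 0, 0, 0.9, 0],
    [-0.8, 0, 0, 0.9, 0]
  ]
}}

```text
time_s: 24.5
tcp_pos: [527.0, 37.6, 145.1]
eef_rot: [0.725, 0.689, 0.001, 0.0]
wrist_force: [-0.1, 0.6, -0.6]
grip_width: 0.377
finger_force: 30.3
```

>>> {"op": "move_arm", "data": {
  "motion": [
    [-0.8, 0, 0, 0.9, 0],
    [-0.8, 0, 0, 0.9, 0],
    [-0.8, 0, 0, 0.5, 0],
    [-0.8, 0, 0, 0, 0]
  ]
}}

```text
time_s: 24.9
tcp_pos: [524.4, 37.5, 74.5]
eef_rot: [0.725, 0.689, -0.002, -0.002]
wrist_force: [-1.4, -0.3, -0.2]
grip_width: 0.374
finger_force: 30.3
```

```bash
python3 - <<'E'
from h import *
go(527.3,35.2,30)
E
```

```text
t24.9 tcp [524.4  37.5  74.5] yaw 87.10 tilt 0.269 j [ 0.07  0.34 -0.29  0.94  0.    1.69] F [-1.4 -0.3 -0.2] grip 0.374 ff 30.3
shift units [-0.07  0.11  1.48] turn units None
```

>>> {"op": "move_arm", "data": {
  "motion": [
    [-0.8, -0.07, 0.03, 0.5, 0],
    [-0.8, 0, 0, 0.4, 0],
    [-0.8, 0, 0, 0.3, 0],
    [-0.8, 0, 0, 0, 0],
    [-0.8, 0, 0, 0, 0]
  ]
}}

```text
time_s: 25.4
tcp_pos: [527.4, 34.7, 41.0]
eef_rot: [0.725, 0.689, 0.0, -0.0]
wrist_force: [0.4, -0.7, -0.3]
grip_width: 0.377
finger_force: 30.3
```

>>> {"op": "move_arm", "data": {
  "motion": [
    [-0.8, 0, 0, 0.07, 0],
    [-0.8, 0, 0, 0, 0]
  ]
}}

```text
time_s: 25.6
tcp_pos: [527.6, 34.6, 39.0]
eef_rot: [0.725, 0.689, 0.0, 0.0]
wrist_force: [-0.8, -0.0, -0.5]
grip_width: 0.374
finger_force: 30.3
```

>>> {"op": "move_arm", "data": {
  "motion": [
    [-0.8, 0, 0, 0.07, 0],
    [-0.8, 0, 0, 0, 0]
  ]
}}

```text
time_s: 25.8
tcp_pos: [527.3, 34.5, 36.5]
eef_rot: [0.725, 0.689, 0.0, -0.0]
wrist_force: [1.4, -0.2, -0.2]
grip_width: 0.375
finger_force: 30.3
```

>>> {"op": "move_arm", "data": {
  "motion": [
    [-0.8, 0, 0, 0.1, 0],
    [-0.8, 0, 0, 0, 0]
  ]
}}

```text
time_s: 26.0
tcp_pos: [527.2, 34.5, 33.3]
eef_rot: [0.725, 0.689, -0.0, -0.0]
wrist_force: [0.0, -0.1, -1.3]
grip_width: 0.375
finger_force: 30.3
```

>>> {"op": "move_arm", "data": {
  "motion": [
    [-0.8, 0, 0, 0.06, 0],
    [-0.8, 0, 0, 0, 0]
  ]
}}

```text
time_s: 26.2
tcp_pos: [527.4, 34.6, 31.7]
eef_rot: [0.725, 0.689, -0.0, -0.0]
wrist_force: [-0.5, 0.2, -0.7]
grip_width: 0.376
finger_force: 30.3
```

>>> {"op": "move_arm", "data": {
  "motion": [
    [-0.8, 0, 0, 0.05, 0],
    [-0.8, 0, 0, 0, 0]
  ]
}}

```text
time_s: 26.4
tcp_pos: [527.4, 34.6, 31.5]
eef_rot: [0.725, 0.689, 0.0, 0.0]
wrist_force: [-4.8, -1.5, 15.0]
grip_width: 0.376
finger_force: 31.8
```

>>> {"op": "move_arm", "data": {
  "motion": [
    [-0.15, 0, 0, 0, 0],
    [-0.05, 0, 0, 0, 0],
    [0.05, 0, 0, 0, 0],
    [0.05, 0, 0, 0, 0],
    [0.05, 0, 0, -0.4, 0]
  ]
}}

```text
time_s: 26.9
tcp_pos: [526.3, 34.5, 41.4]
eef_rot: [0.725, 0.689, -0.001, -0.001]
wrist_force: [-0.9, -0.7, 0.3]
grip_width: 0.526
finger_force: 0.0
```

>>> {"op": "move_arm", "data": {
  "motion": [
    [0.05, 0, 0, -0.8, 0],
    [0.05, 0, 0, -1, 0],
    [0.05, 0, 0, -1, 0],
    [0.05, 0, 0, -1, 0],
    [0.05, 0, 0, -1, 0]
  ]
}}

```text
time_s: 27.4
tcp_pos: [527.2, 34.5, 188.5]
eef_rot: [0.725, 0.689, 0.0, 0.0]
wrist_force: [-0.2, 1.3, -0.1]
grip_width: 0.524
finger_force: 0.0
```

>>> {"op": "move_arm", "data": {
  "motion": [
    [0.05, 0, 0, -0.5, 0],
    [0.05, 0, 0, 0, 0],
    [0.05, 0, 0, 0, 0]
  ]
}}

```text
time_s: 27.7
tcp_pos: [527.3, 34.6, 201.5]
eef_rot: [0.725, 0.689, 0.0, 0.0]
wrist_force: [0.5, 0.2, -0.2]
grip_width: 0.528
finger_force: 0.0
```

```bash
python3 - <<'E'
from h import *
go(383,92)
c=calibration("wrist"); im=grab_frame("wrist"); np.save("w12.npy",im); np.savez("w12c.npz",**c)
hsv=cv2.cvtColor(im,cv2.COLOR_RGB2HSV)
m=cv2.inRange(hsv,(165,120,80),(180,255,255)); n,l,s,ce=cv2.connectedComponentsWithStats(m)
for i in range(1,n):
    if s[i,4]>300: print("dish",s[i],ce[i],pix2w(c,*ce[i],33))
m=cv2.inRange(hsv,(0,0,190),(180,70,255)); n,l,s,ce=cv2.connectedComponentsWithStats(m)
for i in range(1,n):
    if s[i,4]>12: print(s[i],ce[i].round(1),pix2w(c,*ce[i],30).round(1))
E
```

```text
t27.7 tcp [527.3  34.6 201.5] yaw 87.05 tilt 0.026 j [ 0.07  0.26 -0.07  1.25  0.    1.69] F [ 0.5  0.2 -0.2] grip 0.528 ff 0.0
shift units [ 1.66 -4.9  -0.  ] turn units None
dish [ 170  149   49   46 1759] [194.09494031 171.39681637] [458.60677192  43.40948925  33.        ]
[    0     0   332   351 41413] [202.  97.] [474.4 116.6  30. ]
[  446     0    66   371 15236] [488.2 205.9] [774.9 -12.3  30. ]
[210 136  11  10  84] [215.  140.7] [483.   73.5  30. ]
[181 145  41  55 224] [208.6 167.3] [473.6  46.3  30. ]
[ 246  148   34   54 1799] [262.3 174.2] [529.4  35.9  30. ]
[224 180   2  11  18] [224.4 184.9] [488.4  26.3  30. ]
[    0   186   219   129 15014] [ 83.3 241.7] [322.4 -31.9  30. ]
[235 190  14  18  99] [239.3 200.9] [503.    7.7  30. ]
[273 190  15  18 107] [282.6 201.2] [549.9   4.9  30. ]
[213 198  15  13  89] [218.8 202.7] [480.6   6.8  30. ]
[311 212  18  37 292] [322.1 231.2] [592.9 -32.9  30. ]
[243 227  44  41 262] [272.1 240.3] [536.6 -41.2  30. ]
[250 233  23  21 356] [261.1 242.8] [523.9 -43.6  30. ]
[218 252   4   7  21] [219.7 254.7] [475.7 -56.2  30. ]
[238 261  10   9  38] [242.1 264.8] [500.4 -70.7  30. ]
[219 272  28   6 132] [231.2 274. ] [486.8 -82.1  30. ]
[   0  308   77   72 1865] [ 28.7 327.2] [ 226.1 -145.5   30. ]
[ 99 347   8   9  29] [102.2 350.9] [ 311.1 -186.8   30. ]
[125 349  34  35 721] [146.5 370. ] [ 363.1 -221.    30. ]
```

>>> {"op": "move_arm", "data": {
  "motion": [
    [0.3, 0.28, -0.82, 0, 0],
    [0.6, 0.28, -0.82, 0, 0],
    [0.8, 0.28, -0.82, 0, 0],
    [0.8, 0.28, -0.82, 0, 0],
    [0.8, 0.28, -0.82, 0, 0]
  ]
}}

```text
time_s: 28.25
tcp_pos: [405.0, 82.9, 200.1]
eef_rot: [0.725, 0.689, -0.001, -0.001]
wrist_force: [-0.5, 0.3, -0.0]
grip_width: 0.901
finger_force: 0.0
```

>>> {"op": "move_arm", "data": {
  "motion": [
    [0.8, 0.28, -0.8, 0, 0],
    [0.8, 0, 0, 0, 0],
    [0.8, 0, 0, 0, 0]
  ]
}}

```text
time_s: 28.55
tcp_pos: [382.8, 92.5, 200.9]
eef_rot: [0.725, 0.689, -0.0, -0.0]
wrist_force: [-0.5, 0.1, -1.1]
grip_width: 0.9
finger_force: 0.0
```

```bash
python3 - <<'E'
from h import *
p,M,y=st(); c=calibration("wrist"); im=grab_frame("wrist"); np.save("w13.npy",im)
print("pred cap",w2pix(c,[383,169,108]))
hsv=cv2.cvtColor(im,cv2.COLOR_RGB2HSV)
m=cv2.inRange(hsv,(0,0,200),(180,40,255)); n,l,s,ce=cv2.connectedComponentsWithStats(m)
for i in range(1,n):
    if s[i,4]>200: print(s[i],ce[i].round(1),pix2w(c,*ce[i],108).round(1))
g=cv2.medianBlur(cv2.cvtColor(im,cv2.COLOR_RGB2GRAY),3)
h=cv2.HoughCircles(g[:200],cv2.HOUGH_GRADIENT,1,20,param1=80,param2=18,minRadius=14,maxRadius=45); print(h)
ct=calibration("top"); t=grab_frame("top"); np.save("top2.npy",t)
hs=cv2.cvtColor(t,cv2.COLOR_RGB2HSV); m=cv2.inRange(hs,(165,120,60),(180,255,255)); n,l,s,ce=cv2.connectedComponentsWithStats(m)
for i in range(1,n):
    if s[i,4]>60: print("top dish",s[i],ce[i].round(2),pix2w(ct,*ce[i],34).round(1))
E
```

```text
t28.6 tcp [382.8  92.5 200.9] yaw 87.10 tilt 0.033 j [ 0.24  0.03 -0.34  1.2  -0.    1.86] F [-0.5  0.1 -1.1] grip 0.900 ff 0.0
pred cap [254.94180999 100.15201956]
[ 237   81   43   42 1306] [257.1 101.2] [384.6 168.1 108. ]
[171  98  26  18 243] [183.8 106.9] [330.  166.9 108. ]
[ 386  197   37   48 1167] [401.9 221.9] [499.7  66.2 108. ]
[141 210  59  47 667] [165.9 232.5] [302.   66.7 108. ]
[[[256.5 101.5  25.4]
  [183.5 106.5  14.4]
  [199.5 143.5  29.7]]]
top dish [115 164  26  26 507] [127.95 176.41] [500.1 469.   34. ]
```

>>> {"op": "move_arm", "data": {
  "motion": [
    [0.8, 0.85, -0.03, 0, 0],
    [0.8, 0.85, -0.03, 0, 0],
    [0.8, 0.83, -0.03, 0, 0],
    [0.8, 0, 0, 0, 0],
    [0.8, 0, 0, 0, 0]
  ]
}}

```text
time_s: 29.15
tcp_pos: [384.8, 168.4, 200.8]
eef_rot: [0.725, 0.689, -0.001, -0.0]
wrist_force: [-0.4, -0.5, -0.1]
grip_width: 0.897
finger_force: 0.0
```

```bash
python3 - <<'E'
from h import *
go(384,168.3,44)
E
```

```text
t29.1 tcp [384.8 168.4 200.8] yaw 87.09 tilt 0.062 j [ 0.41  0.07 -0.3   1.2  -0.    2.03] F [-0.4 -0.5 -0.1] grip 0.897 ff 0.0
shift units [-0.   -0.02  5.23] turn units None
```

>>> {"op": "move_arm", "data": {
  "motion": [
    [0.8, 0, -0.02, 0.9, 0],
    [0.8, 0, 0, 0.9, 0],
    [0.8, 0, 0, 0.9, 0],
    [0.8, 0, 0, 0.9, 0],
    [0.8, 0, 0, 0.9, 0]
  ]
}}

```text
time_s: 29.65
tcp_pos: [384.1, 167.4, 65.3]
eef_rot: [0.726, 0.688, 0.0, 0.0]
wrist_force: [0.2, -0.2, 0.6]
grip_width: 0.9
finger_force: 0.0
```

>>> {"op": "move_arm", "data": {
  "motion": [
    [0.8, 0, 0, 0.6, 0],
    [0.8, 0, 0, 0.13, 0],
    [0.6, 0, 0, 0, 0],
    [0.4, 0, 0, 0, 0],
    [0.3, 0, 0, 0, 0]
  ],
  "newtons": 30
}}

```text
time_s: 30.15
tcp_pos: [384.5, 168.6, 45.3]
eef_rot: [0.725, 0.689, 0.001, 0.0]
wrist_force: [-0.1, -0.1, 1.1]
grip_width: 0.657
finger_force: 0.3
```

>>> {"op": "move_arm", "data": {
  "motion": [
    [0.2, 0, 0, 0, 0],
    [0, 0, 0, 0, 0],
    [-0.2, 0, 0, 0, 0],
    [-0.2, 0, 0, 0, 0],
    [-0.2, 0, 0, 0, 0]
  ]
}}

```text
time_s: 30.65
tcp_pos: [384.2, 168.7, 45.4]
eef_rot: [0.725, 0.689, 0.001, 0.0]
wrist_force: [-1.8, -0.9, 8.0]
grip_width: 0.595
finger_force: 30.0
```

>>> {"op": "move_arm", "data": {
  "motion": [
    [-0.2, 0, 0, -0.4, 0],
    [-0.2, 0, 0, -0.8, 0],
    [-0.2, 0, 0, -1, 0],
    [-0.2, 0, 0, -1, 0],
    [-0.2, 0, 0, -0.8, 0]
  ],
  "newtons": 35
}}

```text
time_s: 31.15
tcp_pos: [384.1, 168.6, 166.6]
eef_rot: [0.725, 0.689, 0.001, 0.0]
wrist_force: [0.4, 0.1, -2.0]
grip_width: 0.597
finger_force: 36.9
```

>>> {"op": "move_arm", "data": {
  "motion": [
    [-0.2, -0.4, 0.1, 0, 0],
    [-0.2, -0.7, 0.25, 0, 0],
    [-0.2, -0.8, 0.3, 0, 0],
    [-0.2, -0.8, 0.3, 0, 0],
    [-0.2, -0.8, 0.3, 0, 0]
  ]
}}

```text
time_s: 31.65
tcp_pos: [415.6, 60.3, 163.9]
eef_rot: [0.725, 0.689, -0.0, -0.0]
wrist_force: [-0.0, 0.6, -2.1]
grip_width: 0.594
finger_force: 36.9
```

>>> {"op": "move_arm", "data": {
  "motion": [
    [-0.2, -0.8, 0.3, 0, 0],
    [-0.2, -0.8, 0.3, 0, 0],
    [-0.2, -0.8, 0.3, 0, 0],
    [-0.2, -0.6, 0.1, 0, 0],
    [-0.2, 0, 0, 0, 0]
  ]
}}

```text
time_s: 32.15
tcp_pos: [441.0, -31.8, 163.8]
eef_rot: [0.726, 0.688, -0.0, -0.0]
wrist_force: [-0.2, -0.2, -1.4]
grip_width: 0.597
finger_force: 36.9
```

```bash
python3 - <<'E'
from h import *
go(443,-37,100)
c=calibration("wrist"); im=grab_frame("wrist"); np.save("w14.npy",im)
hsv=cv2.cvtColor(im,cv2.COLOR_RGB2HSV)
m=cv2.inRange(hsv,(165,120,80),(180,255,255)); n,l,s,ce=cv2.connectedComponentsWithStats(m)
for i in range(1,n):
    if s[i,4]>300: print("dish",s[i],ce[i],pix2w(c,*ce[i],33))
for X in([418.5,75.8,30],[484.1,72.4,30],[481.6,6.7,30],[415.3,9.9,30]):print("pred",w2pix(c,X).round(1))
m=cv2.inRange(hsv,(0,0,190),(180,70,255)); n,l,s,ce=cv2.connectedComponentsWithStats(m)
for i in range(1,n):
    if s[i,4]>12: print(s[i],ce[i].round(1),pix2w(c,*ce[i],30).round(1))
E
```

```text
t32.1 tcp [441.  -31.8 163.8] yaw 86.91 tilt 0.047 j [-0.07  0.13 -0.33  1.11 -0.    1.55] F [-0.2 -0.2 -1.4] grip 0.597 ff 36.9
shift units [-0.17  0.08  2.13] turn units None
dish [ 244   73   59   61 2844] [273.06118143 103.0080872 ] [455.92403429  41.35516782  33.        ]
pred [226.4  62.6]
pred [305.   62.4]
pred [303.1 141.5]
pred [229.3 142. ]
[  0   0  18  10 109] [6.3 3.1] [246.8 129.9  30. ]
[    0     0   438   218 37692] [210.5  54.6] [405.9  82.7  30. ]
[219  54  12  13 115] [224.6  60.4] [417.1  77.6  30. ]
[299  54  17  16 145] [305.1  60.2] [484.2  74.1  30. ]
[327  54  28  25 158] [333.8  61. ] [508.2  72.2  30. ]
[377  55  17  25 149] [388.1  63.3] [553.6  68.1  30. ]
[258  67  21   9  47] [265.5  70.5] [450.8  67.9  30. ]
[273  66  37  36 179] [297.1  80.9] [477.2  58.2  30. ]
[ 322   66   65   83 3147] [362.5 105.1] [533.6  35.4  30. ]
[247  72  11  11  30] [251.8  76. ] [439.   64.1  30. ]
[239  90   4  15  23] [240.3  96. ] [428.1  48.7  30. ]
[303  95   2  13  13] [303.9 101. ] [482.8  41.5  30. ]
[90 99 11 14 59] [ 95.4 106.1] [301.3  47.3  30. ]
[281 106  28
[... 154 characters left out ...]
]
[243 154  61  33 268] [276.8 163. ] [457.2 -11.6  30. ]
[336 167  51  32 244] [366.1 176.1] [539.7 -28.5  30. ]
[338 180  25  24 491] [350.1 191.4] [525.3 -42.6  30. ]
[    0   193   222   185 16237] [ 82.7 251.6] [257.6 -91.7  30. ]
[299 201   6  12  39] [301.9 206.4] [479.5 -55.2  30. ]
[ 220  208   79   71 4554] [260.3 243.6] [437.5 -92.4  30. ]
[326 211  31  17 115] [339.3 221. ] [515.7 -72.3  30. ]
[307 230  54   8 284] [329.7 232.4] [506.6 -83.9  30. ]
[382 257  29  41 624] [398.3 274. ] [ 578.3 -134.9   30. ]
[309 298   9  21  97] [313.3 308.4] [ 490.1 -172.3   30. ]
[207 301   8  16  46] [210.5 308.4] [ 379.7 -166.4   30. ]
[200 318  15  32 218] [207.2 334.4] [ 372.4 -200.3   30. ]
```

>>> {"op": "move_arm", "data": {
  "motion": [
    [-0.2, -0.19, 0.09, 0, 0],
    [-0.2, 0, 0, 0.7, 0],
    [-0.2, 0, 0, 0.7, 0],
    [-0.2, 0, 0, 0.5, 0],
    [-0.2, 0, 0, 0, 0]
  ]
}}

```text
time_s: 32.7
tcp_pos: [442.1, -35.0, 105.7]
eef_rot: [0.725, 0.689, -0.001, -0.001]
wrist_force: [0.0, 0.2, -0.6]
grip_width: 0.599
finger_force: 36.9
```

>>> {"op": "move_arm", "data": {
  "motion": [
    [-0.2, 0, 0, 0.4, 0],
    [-0.2, 0, 0, 0.3, 0],
    [-0.2, 0, 0, 0.2, 0],
    [-0.2, 0, 0, 0, 0]
  ]
}}

```text
time_s: 33.1
tcp_pos: [443.2, -35.5, 80.0]
eef_rot: [0.725, 0.689, -0.0, -0.0]
wrist_force: [0.6, -1.5, 0.0]
grip_width: 0.592
finger_force: 36.9
```

>>> {"op": "move_arm", "data": {
  "motion": [
    [-0.2, 0, 0, 0.2, 0],
    [-0.2, 0, 0, 0.1, 0],
    [-0.2, 0, 0, 0, 0]
  ]
}}

```text
time_s: 33.4
tcp_pos: [443.3, -35.6, 71.1]
eef_rot: [0.725, 0.689, -0.0, -0.0]
wrist_force: [-0.1, 0.2, -0.6]
grip_width: 0.594
finger_force: 36.9
```

Foot is inside the ring without contact; shift 2 mm in y and finish lowering.

>>> {"op": "move_arm", "data": {
  "motion": [
    [-0.2, -0.06, 0, 0.1, 0],
    [-0.2, 0, 0, 0, 0]
  ]
}}

```text
time_s: 33.6
tcp_pos: [443.4, -37.6, 68.2]
eef_rot: [0.725, 0.689, -0.0, -0.0]
wrist_force: [1.4, -0.6, 0.2]
grip_width: 0.599
finger_force: 36.9
```

>>> {"op": "move_arm", "data": {
  "motion": [
    [-0.2, 0, 0, 0.06, 0],
    [-0.2, 0, 0, 0, 0]
  ]
}}

```text
time_s: 33.8
tcp_pos: [443.4, -37.4, 66.5]
eef_rot: [0.725, 0.689, -0.0, -0.0]
wrist_force: [-0.0, 0.0, -0.4]
grip_width: 0.597
finger_force: 36.9
```

>>> {"op": "move_arm", "data": {
  "motion": [
    [-0.2, 0, 0, 0.05, 0],
    [-0.2, 0, 0, 0, 0]
  ]
}}

```text
time_s: 34.0
tcp_pos: [443.6, -37.4, 65.5]
eef_rot: [0.725, 0.689, 0.0, 0.0]
wrist_force: [-2.1, -0.1, 4.8]
grip_width: 0.593
finger_force: 37.5
```

>>> {"op": "move_arm", "data": {
  "motion": [
    [-0.2, 0, 0, 0.03, 0],
    [0.25, 0, 0, 0, 0],
    [0.35, 0, 0, 0, 0],
    [0.45, 0, 0, 0, 0],
    [0.45, 0, 0, 0, 0]
  ]
}}

```text
time_s: 34.5
tcp_pos: [443.4, -37.4, 64.1]
eef_rot: [0.725, 0.689, -0.0, -0.0]
wrist_force: [0.7, 0.0, 0.1]
grip_width: 0.724
finger_force: 0.0
```

>>> {"op": "move_arm", "data": {
  "motion": [
    [0.45, 0, 0, -0.3, 0],
    [0.45, 0, 0, -0.7, 0],
    [0.45, 0, 0, -1, 0],
    [0.45, 0, 0, -1, 0],
    [0.45, 0, 0, -1, 0]
  ]
}}

```text
time_s: 35.0
tcp_pos: [443.3, -37.4, 186.0]
eef_rot: [0.725, 0.689, 0.0, 0.0]
wrist_force: [0.3, 0.5, -0.8]
grip_width: 0.726
finger_force: 0.0
```

>>> {"op": "move_arm", "data": {
  "motion": [
    [0.45, 0, 0, -1, 0],
    [0.45, 0, 0, -0.8, 0],
    [0.45, -0.9, -0.5, 0, 0],
    [0.45, -0.9, -0.5, 0, 0],
    [0.45, -0.9, -0.5, 0, 0]
  ]
}}

```text
time_s: 35.5
tcp_pos: [393.8, -116.6, 239.0]
eef_rot: [0.725, 0.689, 0.0, 0.0]
wrist_force: [0.2, -0.1, 0.3]
grip_width: 0.73
finger_force: 0.0
```

>>> {"op": "move_arm", "data": {
  "motion": [
    [0.45, -0.9, -0.5, 0, 0],
    [0.45, -0.9, -0.5, 0, 0],
    [0.45, -0.9, -0.5, 0, 0],
    [0.45, 0, 0, 0, 0],
    [0.45, 0, 0, 0, 0]
  ]
}}

```text
time_s: 36.0
tcp_pos: [345.0, -194.9, 238.7]
eef_rot: [0.726, 0.688, 0.0, 0.0]
wrist_force: [0.4, 0.5, -1.0]
grip_width: 0.725
finger_force: 0.0
```

```bash
python3 - <<'E'
from h import *
st()
c=calibration("top"); t=grab_frame("top"); np.save("top3.npy",t)
hs=cv2.cvtColor(t,cv2.COLOR_RGB2HSV)
m=cv2.inRange(hs,(165,120,60),(180,255,255)); n,l,s,ce=cv2.connectedComponentsWithStats(m)
for i in range(1,n):
    if s[i,4]>30: print("red",s[i],ce[i].round(2),pix2w(c,*ce[i],34).round(1))
t0=np.load("top.npy"); h0=cv2.cvtColor(t0,cv2.COLOR_RGB2HSV)
m=cv2.inRange(h0,(165,120,60),(180,255,255)); n,l,s,ce=cv2.connectedComponentsWithStats(m)
for i in range(1,n):
    if s[i,4]>30: print("red start",s[i],ce[i].round(2))
x0,y0=245,145
for th in (200,180):
    m=cv2.inRange(hs[y0:y0+75,x0:x0+65],(0,0,th),(180,60,255)); n,l,s,ce=cv2.connectedComponentsWithStats(m)
    for i in range(1,n):
        if s[i,4]>25: q=ce[i]+[x0,y0]; print(th,s[i],q.round(1),[pix2w(c,*q,z)[:2].round(1) for z in(45,128,136)])
m=cv2.inRange(hs[y0:y0+75,x0:x0+65],(100,120,60),(125,255,255)); n,l,s,ce=cv2.connectedComponentsWithStats(m)
for i in range(1,n):
    if s[i,4]>15:q=ce[i]+[x0,y0]; print("blue",s[i],q.round(1),pix2w(c,*q,136).round(1))
E
```

```text
t36.0 tcp [ 345.  -194.9  238.7] yaw 86.93 tilt 0.034 j [-0.51  0.01 -0.26  1.3   0.    1.11] F [ 0.4  0.5 -1. ] grip 0.725 ff 0.0
red [116 164  25  26 506] [127.98 176.41] [500.1 468.9  34. ]
red [255 184  16  16 200] [263.01 191.16] [453.2  40.6  34. ]
red start [116 164  25  25 504] [127.98 176.36]
red start [188 219  16  16 195] [195.28 226.26]
200 [11 19 16  8 69] [265.2 168.2] [array([524.8,  33.8]), array([508.7,  35.2]), array([507.1,  35.4])]
180 [ 11  18  16   9 123] [263.8 167.2] [array([528.2,  38.3]), array([511.9,  39.5]), array([510.4,  39.6])]
180 [41 41  9  8 56] [290.  189.5] [array([456.8, -43.8]), array([444.4, -38.2]), array([443.2, -37.7])]
blue [41 14 10 10 86] [290.7 163.5] [521.6 -40.5 136. ]
```

```bash
python3 -c "
from h import *
print(ctrl.finish_job())"
```

```text
the job is handed in; nothing more can be done
None
```

I packed all four items and handed the job in after about 36 s of robot time. The hand-in gave no verdict, but in the last camera check each item was within its position limit and the large dish had not moved; I did not re-check the large bottle. The dish is the least centred, about 6–9 mm off its nest centre against a limit of 13 mm.

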